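Pack the graded tubs away in the bail-arm tote

TASK

Pack up the sorting tubs: swing both wire bails of the tote fully outward to clear its mouth, then nest all the round tubs that stand on the bench upright inside one another in the tote, largest first, in order of size. Then swing both bails back in so that they lie across the mouth and stack the hand tray level on them, handle up and in line with the bails, the two ribs under it dropped between the bails. Leave the other things on the bench alone.

Things in the scene. Friction and masses are not known exactly. Their poses are not given: they have to be found in the camera images.
- tote: the bail-arm tote: square open grey plastic box fixed to the bench, 172 x 172 mm outside, 100 mm high, walls and floor 4 mm. Origin: centre of its underside on the bench; z up; the bails' bars run along its x, the left bail is hinged at its +y end, the right bail at its -y end
- bail_left (a joint): angle of the left bail (rad): 0 = in, across the mouth (stop); about 1.2 = upright; 2.97 = fully out, beyond the +y wall (stop). Its pivot axis runs along the tote's x at y = +82 mm, z = 88 mm in the tote's frame; the bar swings on a 50 mm radius up over the top. Light friction; let go, it falls to the stop on its side
- bail_right (a joint): angle of the right bail (rad), mirror image of the left: 0 = in, 2.97 = fully out beyond the -y wall; pivot axis along the tote's x at y = -82 mm, z = 88 mm in the tote's frame, 50 mm radius
- bail_left_bar (a point): middle of the left bail's round steel cross bar (10 mm thick, 188 mm long, along the tote's x). Bail in: at tote y = +35 mm, z = 105 mm; bail out: at y = +131 mm, z = 79 mm
- bail_right_bar (a point): middle of the right bail's round steel cross bar (10 mm thick, 188 mm long, along the tote's x). Bail in: at tote y = -35 mm, z = 105 mm; bail out: at y = -131 mm, z = 79 mm
- tub1_center (a point): tub 1 of up to four round open aluminium tubs graded by size (may be absent): rim diameter 100 mm, base 94 mm, body 45 mm high, wall 2.5, floor 4 mm. The point is on its axis, half-way up the body, 22.5 mm above its underside; z up, its ear at its own +x. A smaller tub nests in any larger one and stands on its floor, 4 mm higher, with about 7 mm play all round to the next size
- tub1_ear (a point): middle of tub 1's upright ear, the flat tab to grip it by: 8 mm thick (along the tub's x), 24 mm wide (along y), 28 mm tall above the rim, 51 mm from the tub's axis and 36.5 mm above the centre point. Nested tubs need their ears on different sides, 45 degrees or more apart, or they and the fingers get in each other's way; as the tubs first stand the ears point four different ways
- tub2_center (a point): tub 2 of up to four round open aluminium tubs graded by size (may be absent): rim diameter 80 mm, base 74 mm, body 45 mm high, wall 2.5, floor 4 mm. The point is on its axis, half-way up the body, 22.5 mm above its underside; z up, its ear at its own +x. A smaller tub nests in any larger one and stands on its floor, 4 mm higher, with about 7 mm play all round to the next size
- tub2_ear (a point): middle of tub 2's upright ear, the flat tab to grip it by: 8 mm thick (along the tub's x), 24 mm wide (along y), 28 mm tall above the rim, 41 mm from the tub's axis and 36.5 mm above the centre point. Nested tubs need their ears on different sides, 45 degrees or more apart, or they and the fingers get in each other's way; as the tubs first stand the ears point four different ways
- tub3_center (a point): tub 3 of up to four round open aluminium tubs graded by size (may be absent): rim diameter 60 mm, base 54 mm, body 45 mm high, wall 2.5, floor 4 mm. The point is on its axis, half-way up the body, 22.5 mm above its underside; z up, its ear at its own +x. A smaller tub nests in any larger one and stands on its floor, 4 mm higher, with about 7 mm play all round to the next size
- tub3_ear (a point): middle of tub 3's upright ear, the flat tab to grip it by: 8 mm thick (along the tub's x), 24 mm wide (along y), 28 mm tall above the rim, 31 mm from the tub's axis and 36.5 mm above the centre point. Nested tubs need their ears on different sides, 45 degrees or more apart, or they and the fingers get in each other's way; as the tubs first stand the ears point four different ways
- tub4_center (a point): tub 4 of up to four round open aluminium tubs graded by size (may be absent): rim diameter 40 mm, base 34 mm, body 45 mm high, wall 2.5, floor 4 mm. The point is on its axis, half-way up the body, 22.5 mm above its underside; z up, its ear at its own +x. A smaller tub nests in any larger one and stands on its floor, 4 mm higher, with about 7 mm play all round to the next size
- tub4_ear (a point): middle of tub 4's upright ear, the flat tab to grip it by: 8 mm thick (along the tub's x), 24 mm wide (along y), 28 mm tall above the rim, 21 mm from the tub's axis and 36.5 mm above the centre point. Nested tubs need their ears on different sides, 45 degrees or more apart, or they and the fingers get in each other's way; as the tubs first stand the ears point four different ways
- tray_grip (a point): middle of the handle bar of the hand tray (open grey plastic tray, 150 x 150 mm, walls up to 46 mm, about 0.35 kg). The bar is 14 mm wide (along the tray's y), 14 mm high, runs along the tray's x with 120 mm free between its posts, and its middle lies 88 mm above the tray's underside, over the tray's centre
- tray_foot (a point): centre of the tray's underside, level with the bottom of its two ribs: 6 mm high, along the tray's x, outer faces 25 mm either side of the middle. On the bench it stands on them. Stacked, its floor lies on the bars' tops (110 mm up), the ribs drop between the bars (5 mm play each side), and this point is 104 mm over the tote's centre, tray's x along the tote's x, either way round
- ring_gauge: bystander: white ring, 64 mm, 14 mm high, to be left alone
- dust_brush: bystander: brush 190 mm long, to be left alone
- shears: bystander: scissors 172 mm long with red bows, to be left alone
Not all that is in view belongs to the job. What is shaped like the part that bears tub1_center but brown or red is not meant.

How it is judged:
On the way, in this order (a step that is already met when the one before it is completed fails the run):
1. both bails are swung fully out (value of joint each of bail_left, bail_right above 2.7 rad), for 0.2 s.
2. all tubs present are nested in the tote, upright, in order of size, and at rest, the bails still out (all of step 1 and x of tub1_center in the frame of tote between -0.055 and 0.055 m and y of tub1_center in the frame of tote between -0.055 and 0.055 m and z of each of tub1_center, tub2_center, tub3_center, tub4_center in the frame of tote below 0.05 m and angle between each of tub1_center, tub2_center, tub3_center, tub4_center's own z axis and vertical below 0.15 rad and x of tub2_center in the frame of tote between -0.055 and 0.055 m and y of tub2_center in the frame of tote between -0.055 and 0.055 m and x of tub3_center in the frame of tote between -0.055 and 0.055 m and y of tub3_center in the frame of tote between -0.055 and 0.055 m and x of tub4_center in the frame of tote between -0.055 and 0.055 m and y of tub4_center in the frame of tote between -0.055 and 0.055 m and horizontal distance between tub1_center and tub2_center below 0.03 m and z of tub2_center in the frame of tub1_center between 0.002 and 0.018 m and horizontal distance between each of tub1_center, tub2_center and tub3_center below 0.03 m and z of tub3_center in the frame of tub1_center between 0.002 and 0.018 m and horizontal distance between each of tub1_center, tub2_center, tub3_center and tub4_center below 0.03 m and z of tub4_center in the frame of tub1_center between 0.002 and 0.018 m and z of tub3_center in the frame of tub2_center between 0.002 and 0.018 m and z of tub4_center in the frame of tub2_center between 0.002 and 0.018 m and z of tub4_center in the frame of tub3_center between 0.002 and 0.018 m and linear speed of each of tub1, tub2, tub3, tub4 below 0.02 m/s), for 0.3 s.
3. both bails are swung in over the nested tubs (x of tub1_center in the frame of tote between -0.055 and 0.055 m and y of tub1_center in the frame of tote between -0.055 and 0.055 m and z of each of tub1_center, tub2_center, tub3_center, tub4_center in the frame of tote below 0.05 m and angle between each of tub1_center, tub2_center, tub3_center, tub4_center's own z axis and vertical below 0.15 rad and x of tub2_center in the frame of tote between -0.055 and 0.055 m and y of tub2_center in the frame of tote between -0.055 and 0.055 m and x of tub3_center in the frame of tote between -0.055 and 0.055 m and y of tub3_center in the frame of tote between -0.055 and 0.055 m and x of tub4_center in the frame of tote between -0.055 and 0.055 m and y of tub4_center in the frame of tote between -0.055 and 0.055 m and horizontal distance between tub1_center and tub2_center below 0.03 m and z of tub2_center in the frame of tub1_center between 0.002 and 0.018 m and horizontal distance between each of tub1_center, tub2_center and tub3_center below 0.03 m and z of tub3_center in the frame of tub1_center between 0.002 and 0.018 m and horizontal distance between each of tub1_center, tub2_center, tub3_center and tub4_center below 0.03 m and z of tub4_center in the frame of tub1_center between 0.002 and 0.018 m and z of tub3_center in the frame of tub2_center between 0.002 and 0.018 m and z of tub4_center in the frame of tub2_center between 0.002 and 0.018 m and z of tub4_center in the frame of tub3_center between 0.002 and 0.018 m and value of joint each of bail_left, bail_right below 0.1 rad), for 0.2 s.
4. the tray lies on the bails (x of tray_grip in the frame of tote between -0.02 and 0.02 m and y of tray_grip in the frame of tote between -0.012 and 0.012 m and z of tray_grip in the frame of tote between 0.184 and 0.197 m and angle between tray_grip's own z axis and vertical below 0.06 rad and angle between the x axis of tray_grip and the x axis of tote, either way round below 0.25 rad and value of joint each of bail_left, bail_right below 0.1 rad), for 0.2 s.
At the end, for the whole second after the job is handed in: Tubs upright in the tote, each nested down inside the larger ones; both bails in (within 0.1 rad); tray level (0.06 rad) on both bails, ribs between them, handle within 0.25 rad of the bails' direction, centred within 20 mm along and 12 mm across the bails; all at rest (all of step 4 and x of tub1_center in the frame of tote between -0.055 and 0.055 m and y of tub1_center in the frame of tote between -0.055 and 0.055 m and z of each of tub1_center, tub2_center, tub3_center, tub4_center in the frame of tote below 0.05 m and angle between each of tub1_center, tub2_center, tub3_center, tub4_center's own z axis and vertical below 0.15 rad and x of tub2_center in the frame of tote between -0.055 and 0.055 m and y of tub2_center in the frame of tote between -0.055 and 0.055 m and x of tub3_center in the frame of tote between -0.055 and 0.055 m and y of tub3_center in the frame of tote between -0.055 and 0.055 m and x of tub4_center in the frame of tote between -0.055 and 0.055 m and y of tub4_center in the frame of tote between -0.055 and 0.055 m and horizontal distance between tub1_center and tub2_center below 0.03 m and z of tub2_center in the frame of tub1_center between 0.002 and 0.018 m and horizontal distance between each of tub1_center, tub2_center and tub3_center below 0.03 m and z of tub3_center in the frame of tub1_center between 0.002 and 0.018 m and horizontal distance between each of tub1_center, tub2_center, tub3_center and tub4_center below 0.03 m and z of tub4_center in the frame of tub1_center between 0.002 and 0.018 m and z of tub3_center in the frame of tub2_center between 0.002 and 0.018 m and z of tub4_center in the frame of tub2_center between 0.002 and 0.018 m and z of tub4_center in the frame of tub3_center between 0.002 and 0.018 m and linear speed of each of tub1, tub2, tub3, tub4, tray below 0.02 m/s); the robot touches nothing.
It fails at once if the ring_gauge is disturbed (moved more than 4 cm) (distance of ring_gauge from where it was at the start of the episode above 0.04 m).
It fails at once if the dust_brush is disturbed (moved more than 4 cm) (distance of dust_brush from where it was at the start of the episode above 0.04 m).
It fails at once if the shears is disturbed (moved more than 4 cm) (distance of shears from where it was at the start of the episode above 0.04 m).
Of tub1, tub2, tub3, tub4 only 2 to 4 are there at a start; the rules pass over those that are not, and their reading is None.
At some moment in a run one of tub1, tub2, tray may be knocked a few centimetres aside while the robot is not near it.
It also fails if it takes over 210 s, if anything falls off the work surface, if the arm or the gripper's body presses on something with over 40 N, if the wrist force passes 120 N, or if a joint passes its speed limit or range.

ROBOT

A 6-joint arm with a two-finger parallel gripper is mounted at the origin on a cart in front of the work surface, level with it; the furniture and walls round the work are solid. World frame = base frame: x ahead of the robot, y to its left, z up, the work surface at z = 0. Lengths are in m, angles in rad, forces in N, time in s.
With the tool pointing down it reaches from about 0.35 to 0.975 m from the base axis. Payload 4.9 kg.
Tool frame: the origin (TCP) lies at the very end of the fingers, on their centre line; the grasp point (between the pads) lies 19 mm behind it; x points along the fingers, y is the direction in which the jaws open and shut, and the axes are right-handed (so a half turn about x gives the same grasp; the last joint's range is limited). The gripper opens to 85 mm and grips with 20 to 120 N. Pads are 22 mm wide; open, the fingers measure 114 mm over their backs; the gripper's body (76 mm by 85 mm) begins 54 mm behind the grasp point. The pads swing forward as they close: fully open they stand 13 mm farther back than shut.
Start: joints at [1.143, 0.053, 1.613, -0, 1.476, -0.119], TCP at [0.19, 0.595, 0.206] pointing down, gripper open.
Joint ranges: [-3.01, 3.01], [-1.01, 2.22], [0.06, 2.58], [-1.02, 4.17], [0.09, 2.62], [-3.14, 3.14]. Speed limits (rad/s): [2.57, 2.57, 3.14, 3.14, 3.14, 3.14].

INTERFACE

Orientations are given as a unit quaternion [w, x, y, z].
In Python, from plant import manip gives the robot as it stands.
- The arm moves only by the tool play_rows, never from a script. Its argument "plan" is a list of rows, each a list of 5 numbers: the shift along the tool's x, y, z in mm, then the turn about the tool's x in rad, then the closure, from -1 (fully open) to 1 (shut). A call has 1 to 8 rows; each row is the pose to reach, as a shift and turn from the pose commanded when the call began, along the tool's axes at that moment; what a row does not reach only later rows make up. A row lasts 1/8 s, in which the tool goes at most 62.5 mm and 10.7 degrees, less where a joint would pass 70% of its speed; a pose out of reach is approached as far as the arm can. A call with a gripper value outside its range is refused whole. The fingers move at their own pace and stop on an object; the grip force is fixed at half the most. Time passes only in rows, so rows that repeat a pose let the fingers close. It gives the time, the measured TCP pose, the force and the opening at its end, in the units of the state.
- manip.state(): the state, without advancing time (a new reading comes with each control period).
- manip.grab_frame(name): name is "scene" or "side" or "wrist"; returns a dict with "img" (420x560x3 uint8, red, green, blue), "range_z" (420x560 float32, m along the optical axis (not along the pixel's ray), 0 where there is no reading), "fx", "fy", "cx", "cy" (pixels), "origin" and "rotation" of the camera in the world. Camera axes: x right, y up, looking along -z (the intrinsics and any distortion apply to the point x, -y, -z); pixel columns grow to the right and rows downward; lengths in m; the calibration is good to about 2 mm. A picture is of the moment at which its call begins.
- manip.job_done(): hands the job in, once; it reports no verdict.
The state is a dict: "time": time; "joint_pos": joint angles; "joint_vel": joint speeds; "joint_efforts": joint torques, N m; "tool_pos": TCP position; "tool_rot": TCP orientation; "contact_force": force on the tool from outside, world axes, zero at the start; "ft_torque": the same for the moment, N m; "gripper_width": opening from 0.0 (shut) to 1.0 (fully open).
Only numpy, scipy, OpenCV 4.12 (cv2) and the standard library are available. Lean on these libraries where they do the work, as an engineer would, in place of code of your own. Each camera call takes 0.05 s, during which the arm holds its last target. There are 200 camera calls.

## Working session

There is one attempt and no reset: what is moved stays moved. The work goes in short steps, Python scripts to look and compute and a tool call to move; the robot and the scene stay as the last step left them, time stands still between calls to the robot, and variables do not carry over. Pictures are saved under pics/ and viewed, about 12 in all and at most 16, crops included, and the job is handed in when it is done.

Besides the shell and the picture viewer there is one more tool, called as name(argument=value, ...), one argument or row to a line, values as JSON. play_rows: Moves the arm, as the interface text tells. Its arguments: {"type":"object","properties":{"plan":{"type":"array"}},"required":["plan"]}

```bash
ls; mkdir -p pics; cat > h.py <<'E'
import numpy as np, cv2, json
from plant import manip
def grab(n,save=None):
    f=manip.grab_frame(n)
    if save: cv2.imwrite('pics/'+save,f['img'][:,:,::-1])
    f['P']=cloud(f); return f
def cloud(f):
    h,w=f['range_z'].shape; u,v=np.meshgrid(np.arange(w),np.arange(h)); z=f['range_z']
    c=np.stack([(u-f['cx'])/f['fx']*z,-(v-f['cy'])/f['fy']*z,-z],-1)
    R=np.array(f['rotation']).reshape(3,3)
    P=c@R.T+np.array(f['origin']); P[z<=0]=np.nan
    return P
E
python3 - <<'E'
from h import *
print(manip.state())
for n in ['scene','side','wrist']:
    f=grab(n,n+'0.png'); print(n,{k:np.round(v,3).tolist() for k,v in f.items() if k not in('img','range_z','P')}, [k for k in f])
a=[cv2.imread('pics/%s0.png'%n) for n in ['scene','side']]
E
```

```text
pics
{'time': 0.0, 'joint_pos': array([ 1.14301491e+00,  5.33199207e-02,  1.61427043e+00,  8.81823816e-06,
        1.47600478e+00, -1.19032264e-01]), 'joint_vel': array([-2.05851070e-03, -1.14036781e-04,  1.06347521e-03, -1.19350696e-03,
        1.46467914e-03,  9.64126883e-05]), 'joint_efforts': array([-1.24998160e-04, -3.93719566e+01, -3.70157647e+01,  2.90909611e-05,
        7.52463442e-03, -2.37542645e-05]), 'tool_pos': array([0.1896555 , 0.5948322 , 0.20440005]), 'tool_rot': array([ 0.69850324,  0.10804565,  0.69889155, -0.10940734]), 'contact_force': array([-1.16916275e-01,  2.03263096e-04, -3.86492699e-01]), 'ft_torque': array([-0.01112779, -0.0045453 , -0.02482407]), 'gripper_width': 1.0018722590091262}Traceback (most recent call last):
  File "<stdin>", line 4, in <module>
  File "h.py", line 6, in grab
    f['P']=cloud(f); return f
           ~~~~~^^^
  File "h.py", line 10, in cloud
    R=np.array(f['rotation']).reshape(3,3)
ValueError: cannot reshape array of size 4 into shape (3,3)
```

```bash
sed -i "s/R=np.array.*/R=Rot(f['rotation'])/" h.py; cat >> h.py <<'E'
from scipy.spatial.transform import Rotation
def Rot(q): return Rotation.from_quat(np.array(q)[[1,2,3,0]]).as_matrix()
E
python3 - <<'E'
from h import *
for n in ['scene','side','wrist']:
    f=grab(n,n+'0.png'); print(n,{k:np.round(v,3).tolist() for k,v in f.items() if k not in('img','range_z','P')}, [k for k in f], np.mean(f['range_z']<=0))
E
```

```text
scene {'fx': 496.9, 'fy': 496.9, 'cx': 278.979, 'cy': 202.057, 'origin': [-0.058, -1.045, 0.881], 'rotation': [0.856, 0.447, -0.123, -0.228]} ['img', 'range_z', 'fx', 'fy', 'cx', 'cy', 'origin', 'rotation', 'P'] 0.09154761904761904
side {'fx': 438.503, 'fy': 438.503, 'cx': 279.643, 'cy': 208.59, 'origin': [0.527, -1.148, 0.645], 'rotation': [0.853, 0.521, 0.011, 0.006]} ['img', 'range_z', 'fx', 'fy', 'cx', 'cy', 'origin', 'rotation', 'P'] 0.004043367346938775
wrist {'fx': 305.403, 'fy': 305.403, 'cx': 281.083, 'cy': 210.913, 'origin': [0.111, 0.62, 0.373], 'rotation': [0.796, -0.132, -0.096, 0.582]} ['img', 'range_z', 'fx', 'fy', 'cx', 'cy', 'origin', 'rotation', 'P'] 0.00415391156462585
```

View pics/scene0.png

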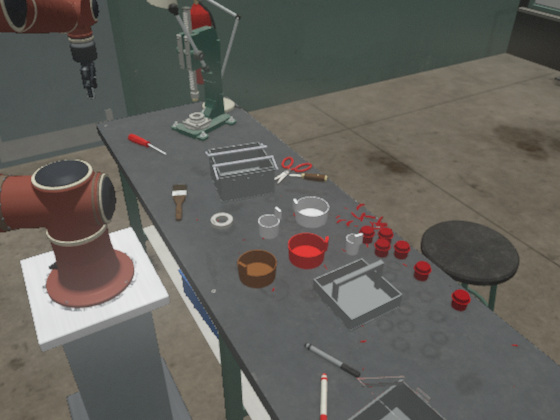

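View pics/side0.png

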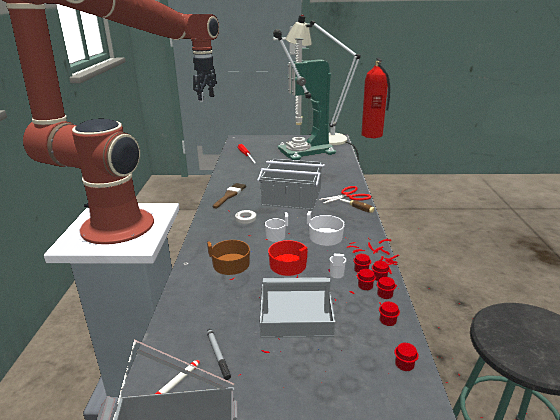

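```bash
cat >> h.py <<'E'
def both():
    fs=[grab('scene'),grab('side')]
    P=np.concatenate([f['P'].reshape(-1,3) for f in fs]); C=np.concatenate([f['img'].reshape(-1,3) for f in fs])
    k=np.isfinite(P).all(1); return P[k],C[k]
def circ(p):
    A=np.c_[2*p,np.ones(len(p))]; s=np.linalg.lstsq(A,(p**2).sum(1),rcond=None)[0]
    return s[:2],np.sqrt(s[2]+s[:2]@s[:2])
E
python3 - <<'E'
from h import *
P,C=both()
np.savez('pc.npz',P=P,C=C)
k=(P[:,0]>.2)&(P[:,0]<1)&(P[:,1]>-.6)&(P[:,1]<.6)&(P[:,2]<.25)&(P[:,2]>-.02)
P=P[k];C=C[k]
o=np.argsort(P[:,2]);P=P[o];C=C[o]
s=600
im=np.zeros((int(.8*s),int(1.2*s),3),np.uint8)
r=((1-P[:,0])*s).astype(int); c=((.6-P[:,1])*s).astype(int)
im[np.clip(r,0,479),np.clip(c,0,719)]=C[:,::-1]
cv2.imwrite('pics/top0.png',cv2.dilate(im,np.ones((2,2))))
fl=P[np.abs(P[:,2])<.01]; print(np.median(fl[:,2]),fl[:,2].std())
E
```

```text
-0.00045305562785358244 0.002646650898412945
```

View pics/top0.png

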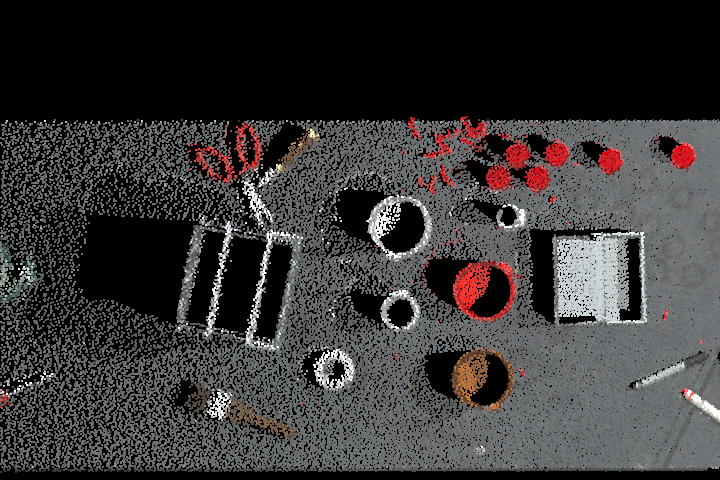

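```bash
cat >> h.py <<'E'
def tub(P,C,c,R,zb=0):
    d=np.hypot(*(P[:,:2]-c).T); 
    k=(d<R+.025)
    q=P[k]; 
    e=q[(q[:,2]>zb+.053)&(q[:,2]<zb+.08)]
    r=q[(q[:,2]>zb+.036)&(q[:,2]<zb+.048)]
    c1,R1=circ(r[:,:2])
    for _ in range(3):
        dd=np.abs(np.hypot(*(r[:,:2]-c1).T)-R1); c1,R1=circ(r[dd<.004][:,:2])
    ec=e[:,:2].mean(0) if len(e) else np.full(2,np.nan)
    v=ec-c1
    return dict(c=c1.round(4),R=round(R1,4),ear=ec.round(4),er=round(np.hypot(*v),4),ang=round(np.degrees(np.arctan2(v[1],v[0])),1),n=len(e),nr=len(r),zmax=e[:,2].max() if len(e) else 0)
def rect(p):
    (c,s,a)=cv2.minAreaRect((p*1000).astype(np.float32)); return np.round(c,1),np.round(s,1),round(a,2)
def lin(p):
    m=p.mean(0);u=np.linalg.svd(p-m)[2][0];t=(p-m)@u; return m+u*(t.max()+t.min())/2,u,np.ptp(t)
E
python3 - <<'E'
from h import *
d=np.load('pc.npz');P,C=d['P'],d['C']
for c,R in [((.623,-.067),.05),((.483,-.067),.03),((.64,-.25),.02)]: print(tub(P,C,c,R))
b=(np.abs(P[:,0]-.525)<.13)&(np.abs(P[:,1]-.2)<.13)
q=P[b&(P[:,2]>.085)&(P[:,2]<.120)]
print('tote',len(q),rect(q[:,:2])); print(np.histogram(q[:,2],np.arange(.085,.121,.003)))
k=q[(q[:,2]>.1035)]
for lo,hi in [(.21,.26),(.14,.19)]:
    kk=k[(k[:,1]>lo)&(k[:,1]<hi)]; print('bar',len(kk),lin(kk[:,:2]),np.percentile(kk[:,2],[50,95]))
r=q[(q[:,2]>.094)&(q[:,2]<.102)]; print('rim',rect(r[:,:2]))
t=P[(np.abs(P[:,0]-.537)<.11)&(np.abs(P[:,1]+.4)<.11)]
w=t[(t[:,2]>.035)&(t[:,2]<.06)]; print('traywall',rect(w[:,:2]))
g=t[t[:,2]>.085]; print('handle',len(g),lin(g[:,:2]),rect(g[:,:2]),g[:,2].max())
E
```

```text
{'c': array([ 0.6238, -0.0668]), 'R': np.float64(0.0483), 'ear': array([ 0.5731, -0.0584]), 'er': np.float64(0.0514), 'ang': np.float64(170.7), 'n': 69, 'nr': 405, 'zmax': np.float64(0.07731029738892736)}
{'c': array([ 0.4795, -0.0668]), 'R': np.float64(0.0285), 'ear': array([ 0.5092, -0.0677]), 'er': np.float64(0.0297), 'ang': np.float64(-1.6), 'n': 80, 'nr': 260, 'zmax': np.float64(0.07525998077068052)}
{'c': array([ 0.6382, -0.2506]), 'R': np.float64(0.0202), 'ear': array([ 0.6362, -0.2706]), 'er': np.float64(0.0201), 'ang': np.float64(-95.6), 'n': 150, 'nr': 126, 'zmax': np.float64(0.07563353793187888)}
tote 1890 (array([526.9, 202.1]), array([187.6, 199.1]), 78.39)
(array([163, 184, 236, 240, 275, 182, 219, 254, 135,   2,   0]), array([0.085, 0.088, 0.091, 0.094, 0.097, 0.1  , 0.103, 0.106, 0.109,
       0.112, 0.115, 0.118]))
bar 275 (array([0.53335335, 0.23510842]), array([-0.98045295,  0.19675368]), np.float64(0.19836876273175907)) [0.10742923 0.11090629]
bar 304 (array([0.51966115, 0.16686238]), array([-0.98038753,  0.19707942]), np.float64(0.1977792112722381)) [0.10716319 0.1105598 ]
rim (array([526.9, 201.7]), array([185.4, 198.2]), 78.77)
traywall (array([ 533.9, -399.4]), array([156. , 154.3]), 1.62)
handle 855 (array([ 0.53392593, -0.40148604]), array([-0.99983802, -0.01799808]), np.float64(0.14634347367089878)) (array([ 533.9, -399.5]), array([146.4,  19.9]), 1.28) 0.09821473252470447
```

```bash
cat >> h.py <<'E'
TC=np.array([.5265,.2010]); TY=np.radians(-11.35)
TX=np.array([np.cos(TY),np.sin(TY)]); TYV=np.array([-TX[1],TX[0]])
def T(x,y,z): return np.r_[TC+TX*x+TYV*y,z]
def plan(wps,start=None):
    """wps: (x,y,z,yawdeg of tool y mod 180) ; prints shifts from start pose (state, or (pos,yaw))"""
    s=manip.state(); R=Rot(s['tool_rot']); p=s['tool_pos']
    yaw=np.degrees(np.arctan2(R[1,1],R[0,1]))
    print('tcp',p.round(4),'yaw',yaw.round(2),'down',R[:,0].round(3),'j6',s['joint_pos'][5].round(2),'t',round(s['time'],2),'w',round(s['gripper_width'],3),'F',s['contact_force'].round(1))
    if start is not None:
        p,yaw=np.array(start[:3]),start[3]
    a=np.radians(yaw); Y=np.array([np.cos(a),np.sin(a),0]);X=np.array([0,0,-1.]);Z=np.cross(X,Y)
    for w in wps:
        d=(np.array(w[:3])-p)*1000; dy=(w[3]-yaw+90)%180-90
        print(np.round([X@d,Y@d,Z@d],0).astype(int).tolist(), 'turn',round(-np.radians(dy),3),'  yaw',dy)
E
python3 - <<'E'
from h import *
plan([(*T(0,35,.2),78.65),(*T(0,35,.088),78.65)])
E
```

```text
tcp [0.1899 0.5952 0.2052] yaw 72.31 down [-0.    -0.001 -1.   ] j6 -0.12 t 0.3 w 1.0 F [-0.2  0.2  0. ]
[5, 34513, -3425] turn -0.111   yaw 6.3415804560385
[117, 34513, -3425] turn -0.111   yaw 6.3415804560385
```

```bash
python3 - <<'E'
from h import *
plan([(*T(0,.035,.2),78.65),(*T(0,.035,.088),78.65)])
E
```

```text
tcp [0.1899 0.5952 0.2052] yaw 72.31 down [-0.    -0.001 -1.   ] j6 -0.12 t 0.3 w 1.0 F [-0.2  0.2  0. ]
[5, -239, 437] turn -0.111   yaw 6.3415804560385
[117, -239, 437] turn -0.111   yaw 6.3415804560385
```

play_rows(
  plan=[
    [0,-30,55,-0.05,0],
    [0,-60,109,-0.111,0.3],
    [0,-90,164,-0.111,0.3],
    [0,-120,219,-0.111,0.3],
    [0,-150,273,-0.111,0.3],
    [0,-180,328,-0.111,0.3],
    [2,-210,383,-0.111,0.3],
    [5,-239,437,-0.111,0.3],
  ],
)

```text
time: 1.3
tool_pos: [0.5349, 0.2333, 0.2009]
tool_rot: [0.704, 0.07, 0.703, -0.07]
contact_force: [-0.1, 0.5, 0.1]
gripper_width: 0.349
```

```bash
python3 - <<'E'
from h import *
plan([(*T(0,.035,.2),78.65),(*T(0,.035,.088),78.65)])
# arc deltas from bar in position
for f in [160,145,130,115,100,85,70,55,40,25,10,0,-8]:
    f=np.radians(f); print(round(np.degrees(f)),(50*np.cos(f)+47).round(1),(50*np.sin(f)-17).round(1))
E
```

```text
tcp [0.5349 0.2333 0.2009] yaw 78.65 down [ 0.001  0.    -1.   ] j6 -1.09 t 1.3 w 0.349 F [-0.1  0.5  0.1]
[1, 2, -2] turn 0.0   yaw -0.0048236871785150015
[113, 2, -2] turn 0.0   yaw -0.0048236871785150015
160 0.0 0.1
145 6.0 11.7
130 14.9 21.3
115 25.9 28.3
100 38.3 32.2
85 51.4 32.8
70 64.1 30.0
55 75.7 24.0
40 85.3 15.1
25 92.3 4.1
10 96.2 -8.3
0 97.0 -17.0
-8 96.5 -24.0
```

play_rows(
  plan=[
    [40,1,-1,0,0.3],
    [80,1,-1,0,0.3],
    [112,1,-1,0,0.3],
    [112,1,-1,0,0.3],
    [112,1,-1,0,1],
    [112,1,-1,0,1],
    [112,1,-1,0,1],
    [112,1,-1,0,1],
  ],
)

```text
time: 2.3
tool_pos: [0.5333, 0.2363, 0.0894]
tool_rot: [0.704, 0.07, 0.703, -0.07]
contact_force: [0.0, 1.2, 0.7]
gripper_width: -0.001
```

play_rows(
  plan=[
    [-6,3,0,0,1],
    [-12,6,0,0,1],
    [-21,15,0,0,1],
    [-28,26,0,0,1],
    [-32,38,0,0,1],
    [-33,51,0,0,1],
    [-33,51,0,0,1],
    [-33,51,0,0,1],
  ],
)

```text
time: 3.3
tool_pos: [0.5426, 0.286, 0.121]
tool_rot: [0.703, 0.07, 0.704, -0.07]
contact_force: [-1.4, -0.3, 0.3]
gripper_width: -0.002
```

```bash
python3 - <<'E'
from h import *
plan([(*T(0,.035,.088),78.65)])
grab('side','s1.png')
E
```

```text
tcp [0.5426 0.286  0.121 ] yaw 78.68 down [-0.001 -0.001 -1.   ] j6 -1.01 t 3.3 w -0.002 F [-1.4 -0.3  0.3]
[33, -52, 1] turn 0.001   yaw -0.03062796224679687
```

View pics/s1.png

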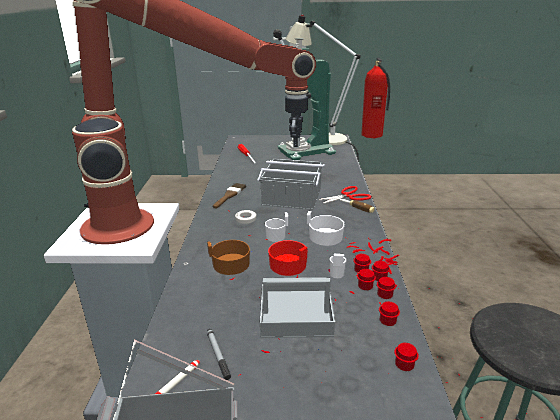

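```bash
cat >> h.py <<'E'
def bars(P):
    q=(P[:,:2]-TC)@np.c_[TX,TYV]; q=np.c_[q,P[:,2]]
    k=(np.abs(q[:,0])<.085)&(np.abs(q[:,1])<.15)&(q[:,2]>.045)&(q[:,2]<.15)
    q=q[k]; q=q[(np.abs(q[:,0])<.075)&((q[:,2]>.104)|(np.abs(q[:,1])>.1))]
    H=np.histogram(q[:,1],np.arange(-.15,.151,.01)); 
    for i,n in enumerate(H[0]):
        if n>15:
            s=q[(q[:,1]>=H[1][i])&(q[:,1]<H[1][i+1])]; print('y',(s[:,1].mean()*1000).round(1),'z',np.percentile(s[:,2]*1000,[10,50,90]).round(1),n)
E
python3 - <<'E'
from h import *
P,C=both(); bars(P)
f=grab('scene'); i=f['img'][100:240,150:350,::-1]; j=grab('wrist')['img'][:,:,::-1]
cv2.imwrite('pics/a1.png',np.vstack([cv2.resize(i,(560,392))[:, :],np.zeros((2,560,3),np.uint8),cv2.resize(j[60:260],(560,200))]))
E
```

```text
y -35.0 z [104.6 107.5 109.9] 195
y -28.2 z [105.6 106.7 108.5] 17
y 28.5 z [105.3 108.2 111.5] 16
y 34.9 z [104.8 107.3 110.2] 170
y 42.2 z [105.6 107.3 107.9] 17
```

View pics/a1.png

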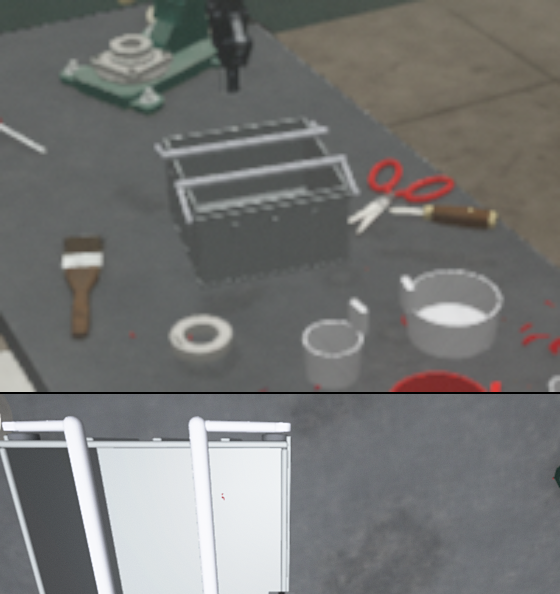

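```bash
cat >> h.py <<'E'
def proj(f,p):
    c=(np.array(p)-f['origin'])@Rot(f['rotation']); return np.round([f['cx']+f['fx']*c[0]/-c[2],f['cy']-f['fy']*c[1]/-c[2]],1)
E
python3 - <<'E'
from h import *
for n in ['scene','side','wrist']:
    f=grab(n); print(n,proj(f,manip.state()['tool_pos']), proj(f,T(0,.035,.105)))
    if n=='wrist':
        P=f['P'].reshape(-1,3);P=P[np.isfinite(P).all(1)]; bars(P)
        cv2.imwrite('pics/w1.png',f['img'][:,:,::-1])
E
```

```text
scene [233.2 139.8] [237.6 151.4]
side [295.4 154.1] [292.8 163.9]
wrist [281.4 250.2] [203.8 239.9]
y -32.1 z [109.2 110.2 111. ] 1296
y -27.5 z [105.7 108.8 110.6] 2497
y 37.4 z [108.6 110.  111. ] 1418
y 42.2 z [106.5 109.1 110.5] 1505
```

View pics/w1.png

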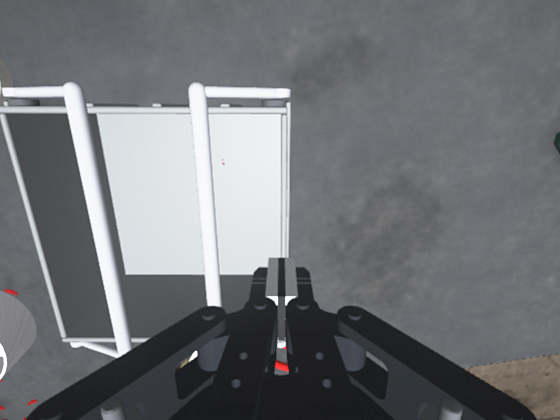

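play_rows(
  plan=[
    [-30,0,0,0,0.3],
    [-50,-20,0,0,0.3],
    [-50,-50,0,0,0.3],
    [-30,-50,0,0,0.3],
    [0,-50,0,0,0.3],
    [25,-50,0,0,0.3],
    [36,-50,0,0,0.3],
    [36,-50,0,0,0.3],
  ],
)

```text
time: 4.7
tool_pos: [0.5321, 0.2371, 0.0841]
tool_rot: [0.703, 0.069, 0.705, -0.07]
contact_force: [0.2, -0.2, 1.6]
gripper_width: 0.353
```

```bash
python3 - <<'E'
from h import *
f=grab('wrist','w2.png'); plan([(*T(0,.035,.088),78.65)])
E
```

```text
tcp [0.533  0.2373 0.0855] yaw 78.68 down [-0. -0. -1.] j6 -1.08 t 4.75 w 0.349 F [1.  0.1 0.4]
[-3, -2, 1] turn 0.001   yaw -0.03153383215494898
```

View pics/w2.png

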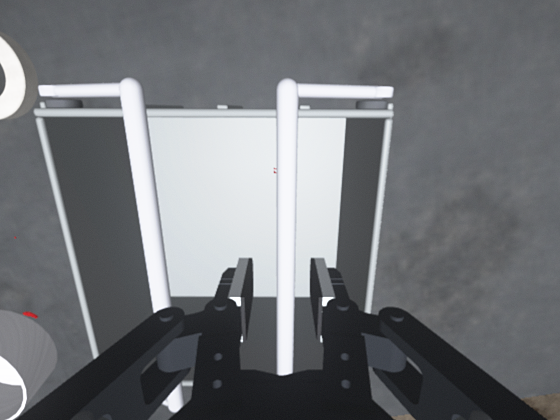

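play_rows(
  plan=[
    [0,0,0,0,0.6],
    [0,0,0,0,0.8],
    [0,0,0,0,1],
    [0,0,0,0,1],
  ],
)

```text
time: 5.25
tool_pos: [0.5332, 0.2371, 0.0859]
tool_rot: [0.704, 0.07, 0.703, -0.07]
contact_force: [-0.8, 0.2, -0.1]
gripper_width: 0.002
```

```bash
python3 - <<'E'
from h import *
f=grab('wrist','w3.png'); plan([(*T(0,.035,.088),78.65)])
E
```

```text
tcp [0.5331 0.2371 0.0858] yaw 78.67 down [ 0.  0. -1.] j6 -1.08 t 5.3 w 0.001 F [ 1.  -1.3  0.5]
[-2, -2, 1] turn 0.0   yaw -0.015255627451935538
```

View pics/w3.png

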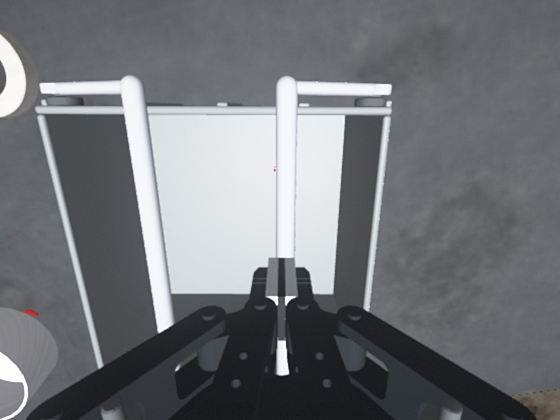

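```bash
python3 - <<'E'
from h import *
f=grab('wrist'); P=f['P']
for u,v in [(285,150),(285,240),(285,252),(276,262),(290,262),(281,275),(281,300),(265,290),(300,290),(281,340),(281,365)]:
    print(u,v,f['img'][v,u],P[v,u].round(4),'tote y',((P[v,u,:2]-TC)@TYV*1000).round(1),'x',((P[v,u,:2]-TC)@TX*1000).round(1))
g=grab('side'); c=g['img'][120:230,230:350,::-1]; cv2.imwrite('pics/s3.png',cv2.resize(c,(720,660))[:600])
E
```

```text
285 150 [248 248 251] [0.4708 0.2512 0.1114] tote y 38.3 x -64.5
285 240 [247 248 251] [0.5158 0.2425 0.1108] tote y 38.5 x -18.6
285 252 [247 248 251] [0.5229 0.2411 0.1101] tote y 38.6 x -11.5
276 262 [127 131 137] [nan nan nan] tote y nan x nan
290 262 [124 127 132] [0.5231 0.2434 0.1213] tote y 40.9 x -11.6
281 275 [49 50 53] [0.522  0.2391 0.134 ] tote y 36.5 x -11.9
281 300 [86 86 92] [0.5242 0.2387 0.1495] tote y 36.5 x -9.6
265 290 [79 83 87] [0.5248 0.2315 0.1394] tote y 29.5 x -7.7
300 290 [42 44 47] [0.5281 0.2464 0.1389] tote y 44.9 x -7.4
281 340 [150 152 161] [0.5434 0.2349 0.1499] tote y 36.5 x 9.9
281 365 [242 243 248] [0.5965 0.2242 0.1101] tote y 36.6 x 64.0
```

View pics/s3.png

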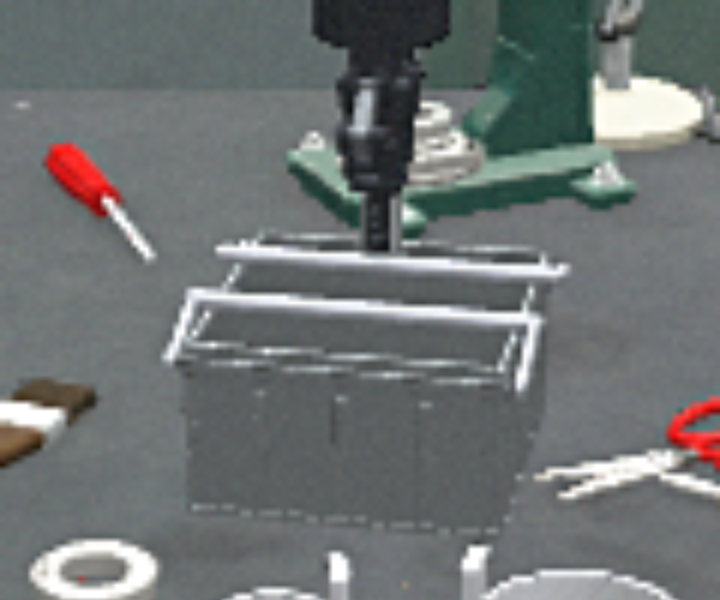

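play_rows(
  plan=[
    [-40,0,0,0,1],
    [-80,0,0,0,1],
    [-80,0,0,0,1],
    [-80,0,0,0,1],
  ],
)

```text
time: 5.9
tool_pos: [0.5327, 0.237, 0.1651]
tool_rot: [0.703, 0.07, 0.704, -0.07]
contact_force: [0.4, -1.1, -0.2]
gripper_width: -0.001
```

```bash
python3 - <<'E'
from h import *
s=manip.state(); p=s['tool_pos']; print(p,s['joint_pos'])
for n in ['scene','side','wrist']:
    f=grab(n); P=f['P'].reshape(-1,3); P=P[np.isfinite(P).all(1)]
    q=P[(np.hypot(*(P[:,:2]-p[:2]).T)<.04)&(P[:,2]>.125)&(P[:,2]<.4)]
    z=np.sort(q[:,2]); print(n,len(z),z[:8].round(4)); 
    for lo in np.arange(.16,.28,.01):
        w=q[(q[:,2]>lo)&(q[:,2]<lo+.01)]
        if len(w): print('  ',round(lo,2),len(w),((w[:,:2].mean(0)-p[:2])*1000).round(1))
E
```

```text
[0.53272919 0.23697456 0.16509872] [ 2.90939594e-01 -1.77377266e-02  1.75260662e+00  3.21997490e-06
  1.40736917e+00 -1.08202453e+00]
scene 835 [0.1888 0.1895 0.191  0.1919 0.1921 0.1924 0.1937 0.1962]
   0.18 2 [-2.9 -2.3]
   0.19 12 [-8.4 -5.8]
   0.2 24 [-7.4 -8.7]
   0.21 27 [-8.2 -7.6]
   0.22 16 [-7.6 -9.3]
   0.23 18 [-11.6 -10.1]
   0.24 27 [-13.5 -15.6]
   0.25 15 [-17.5 -10.2]
   0.26 18 [-17.   -9.5]
   0.27 24 [-15.1 -13.1]
   0.28 26 [-14.8 -15.9]
side 890 [0.1894 0.1905 0.1906 0.1908 0.1909 0.1927 0.1937 0.1939]
   0.18 1 [-5.2 -3.3]
   0.19 21 [ 0.1 -7.8]
   0.2 21 [-1.  -9.4]
   0.21 25 [  0.4 -10. ]
   0.22 22 [ -0.5 -11. ]
   0.23 15 [  2.9 -14.9]
   0.24 33 [ -0.  -21.3]
   0.25 8 [ 11.6 -12.6]
   0.26 15 [ 11.2 -16.5]
   0.27 17 [  7.  -15.5]
   0.28 29 [  2.2 -23.2]
wrist 30267 [0.1928 0.1929 0.193  0.193  0.1933 0.1934 0.1935 0.1936]
   0.19 234 [-10.1   2. ]
   0.2 601 [-9.4  1.6]
   0.21 745 [-9.4  1.7]
   0.22 904 [-6.6  1.1]
   0.23 2159 [-9.1  1.7]
   0.24 6398 [-5.6  1.1]
   0.25 4649 [-7.2  1.5]
   0.26 6687 [-8.9  1.9]
   0.27 6171 [-14.2   2.7]
   0.28 1719 [-18.9   3.6]
```

play_rows(
  plan=[
    [30,1,0,0,0.3],
    [60,1,0,0,0.3],
    [90,1,0,0,0.3],
    [102,1,0,0,0.3],
    [102,1,0,0,0.3],
    [102,1,0,0,1],
    [102,1,0,0,1],
    [102,1,0,0,1],
  ],
)

```text
time: 7.05
tool_pos: [0.5344, 0.239, 0.0652]
tool_rot: [0.705, 0.071, 0.703, -0.069]
contact_force: [0.3, 4.1, 2.2]
gripper_width: 0.09
```

play_rows(
  plan=[
    [-12,6,0,0,1],
    [-21,15,0,0,1],
    [-28,26,0,0,1],
    [-32,38,0,0,1],
    [-33,51,0,0,1],
    [-30,64,0,0,1],
    [-24,76,0,0,1],
    [-15,85,0,0,1],
  ],
)

```text
time: 8.05
tool_pos: [0.5512, 0.321, 0.08]
tool_rot: [0.705, 0.069, 0.703, -0.07]
contact_force: [0.7, -6.2, -0.9]
gripper_width: 0.094
```

play_rows(
  plan=[
    [11,7,0,0,1],
    [23,11,0,0,1],
    [32,12,0,0,1],
    [36,12,0,0,1],
    [36,12,0,0,0.4],
    [36,12,0,0,0.4],
    [-20,15,0,0,0.3],
    [-60,15,0,0,0.3],
  ],
)

```text
time: 9.05
tool_pos: [0.5523, 0.3363, 0.1395]
tool_rot: [0.703, 0.07, 0.704, -0.07]
contact_force: [1.0, -0.2, -0.1]
gripper_width: 0.348
```

```bash
python3 - <<'E'
from h import *
P,C=both(); bars(P)
plan([(*T(0,-.035,.165),78.65),(*T(0,-.035,.063),78.65)])
E
```

```text
y -34.9 z [104.8 107.6 110. ] 182
y -28.4 z [104.9 107.4 108.9] 21
y 127.7 z [78.9 82.4 85.4] 56
y 134.0 z [76.2 81.1 83.7] 85
tcp [0.5556 0.3377 0.1449] yaw 78.68 down [ 0.008  0.004 -1.   ] j6 -0.94 t 9.15 w 0.35 F [ 1.5 -0.3  0.1]
[-20, -175, -2] turn 0.001   yaw -0.03381812484744273
[82, -175, -2] turn 0.001   yaw -0.03381812484744273
```

play_rows(
  plan=[
    [-20,-50,0,0,0.3],
    [-20,-110,-1,0,0.3],
    [-20,-165,-2,0,0.3],
    [-20,-174,-2,0,0.3],
    [40,-174,-2,0,0.3],
    [78,-174,-2,0,0.3],
    [84,-174,-2,0,0.3],
    [84,-174,-2,0,0.3],
  ],
)

```text
time: 10.15
tool_pos: [0.5169, 0.1665, 0.0549]
tool_rot: [0.704, 0.07, 0.704, -0.07]
contact_force: [0.7, -0.1, 0.3]
gripper_width: 0.351
```

play_rows(
  plan=[
    [0,0,0,0,1],
    [0,0,0,0,1],
    [0,0,0,0,1],
    [0,0,0,0,1],
  ],
)

```text
time: 10.65
tool_pos: [0.5192, 0.1704, 0.0584]
tool_rot: [0.706, 0.073, 0.702, -0.066]
contact_force: [0.3, 12.4, 2.0]
gripper_width: 0.095
```

play_rows(
  plan=[
    [-12,-3,0,0,1],
    [-21,-12,0,0,1],
    [-28,-23,0,0,1],
    [-32,-35,0,0,1],
    [-33,-48,0,0,1],
    [-30,-61,0,0,1],
    [-24,-73,0,0,1],
    [-15,-82,0,0,1],
  ],
)

```text
time: 11.65
tool_pos: [0.5025, 0.0869, 0.0729]
tool_rot: [0.705, 0.072, 0.702, -0.068]
contact_force: [-0.9, 6.9, 2.4]
gripper_width: 0.091
```

play_rows(
  plan=[
    [11,-7,0,0,1],
    [23,-11,0,0,1],
    [32,-12,0,0,1],
    [36,-12,0,0,1],
    [36,-12,0,0,0.4],
    [36,-12,0,0,0.4],
    [-20,-15,0,0,0.3],
    [-70,-15,0,0,0.3],
  ],
)

```text
time: 12.65
tool_pos: [0.4974, 0.0703, 0.141]
tool_rot: [0.704, 0.07, 0.704, -0.07]
contact_force: [0.3, -0.1, 0.3]
gripper_width: 0.35
```

```bash
python3 - <<'E'
from h import *
P,C=both(); bars(P)
for c,R in [((.623,-.067),.05),((.483,-.067),.03),((.64,-.25),.02)]: print(tub(P,C,c,R))
plan([(.5731,-.0584,.165,170.7),(.5731,-.0584,.025,170.7)])
E
```

```text
y -132.6 z [76.6 80.8 84.8] 191
y -127.9 z [75.3 81.1 83.9] 128
y 127.6 z [78.8 82.4 84.9] 39
y 133.6 z [76.7 81.2 84.1] 70
{'c': array([ 0.6238, -0.0666]), 'R': np.float64(0.0484), 'ear': array([ 0.5728, -0.0584]), 'er': np.float64(0.0516), 'ang': np.float64(170.9), 'n': 66, 'nr': 392, 'zmax': np.float64(0.07653856242577917)}
{'c': array([ 0.4795, -0.067 ]), 'R': np.float64(0.0285), 'ear': array([ 0.509 , -0.0676]), 'er': np.float64(0.0296), 'ang': np.float64(-1.3), 'n': 82, 'nr': 258, 'zmax': np.float64(0.07472572160196478)}
{'c': array([ 0.6381, -0.2507]), 'R': np.float64(0.0202), 'ear': array([ 0.6361, -0.2707]), 'er': np.float64(0.0202), 'ang': np.float64(-95.7), 'n': 152, 'nr': 126, 'zmax': np.float64(0.07582807209962028)}
tcp [0.5024 0.0704 0.1475] yaw 78.66 down [ 0.014 -0.001 -1.   ] j6 -1.38 t 12.75 w 0.349 F [ 0.7 -0.1  0.1]
[-17, -112, 95] turn 1.535   yaw -87.9556877512195
[123, -112, 95] turn 1.535   yaw -87.9556877512195
```

play_rows(
  plan=[
    [-20,-14,12,0.18,0.3],
    [-22,-28,24,0.36,0.3],
    [-22,-42,36,0.54,0.3],
    [-22,-56,48,0.72,0.3],
    [-22,-70,60,0.9,0.3],
    [-22,-84,72,1.08,0.3],
    [-22,-98,84,1.26,0.3],
    [-22,-112,95,1.44,0.3],
  ],
)

```text
time: 13.75
tool_pos: [0.5688, -0.0585, 0.1611]
tool_rot: [-0.481, -0.518, -0.481, 0.518]
contact_force: [-1.0, 0.9, -0.6]
gripper_width: 0.352
```

play_rows(
  plan=[
    [0,0,0,0.095,0.3],
    [0,0,0,0.095,0.3],
  ],
)

```text
time: 14.0
tool_pos: [0.5686, -0.0581, 0.1612]
tool_rot: [-0.458, -0.538, -0.458, 0.539]
contact_force: [-0.4, -0.3, 0.4]
gripper_width: 0.352
```

```bash
python3 - <<'E'
from h import *
f=grab('wrist','w4.png'); P=f['P'].reshape(-1,3);P=P[np.isfinite(P).all(1)]
print(tub(P,None,(.6238,-.0666),.05))
plan([(.5728,-.0584,.024,170.8)])
E
```

```text
{'c': array([ 0.6255, -0.0648]), 'R': np.float64(0.048), 'ear': array([ 0.5766, -0.0511]), 'er': np.float64(0.0508), 'ang': np.float64(164.3), 'n': 288, 'nr': 1364, 'zmax': np.float64(0.07541802859327268)}
tcp [ 0.5685 -0.0579  0.1612] yaw -9.2 down [-0.001 -0.    -1.   ] j6 -0.07 t 14.05 w 0.347 F [-0.2  0.7  0.8]
[137, 4, 0] turn -0.0   yaw 0.00038139106760581853
```

View pics/w4.png

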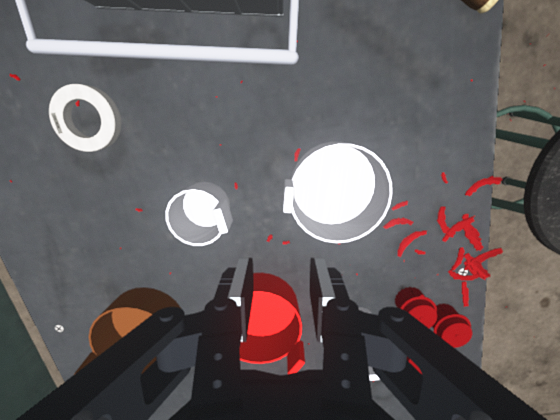

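play_rows(
  plan=[
    [40,5,0,0,0.3],
    [80,5,0,0,0.3],
    [115,5,0,0,0.3],
    [137,5,0,0,0.3],
    [137,5,0,0,0.3],
    [137,5,0,0,1],
    [137,5,0,0,1],
    [137,5,0,0,1],
  ],
)

```text
time: 15.05
tool_pos: [0.5749, -0.0588, 0.0262]
tool_rot: [0.459, 0.539, 0.457, -0.538]
contact_force: [-0.4, 0.1, 2.4]
gripper_width: 0.077
```

play_rows(
  plan=[
    [0,0,0,0,1],
    [-10,0,0,0,1],
    [-40,0,0,0,1],
    [-80,0,0,0,1],
    [-120,0,0,0,1],
    [-145,0,0,0,1],
    [-145,0,0,0,1],
    [-145,0,0,0,1],
  ],
)

```text
time: 16.05
tool_pos: [0.5727, -0.0582, 0.1678]
tool_rot: [-0.457, -0.538, -0.459, 0.539]
contact_force: [-0.0, 1.2, -3.4]
gripper_width: 0.076
```

```bash
python3 - <<'E'
from h import *
P,C=both()
p=manip.state()['tool_pos']
r=tub(P,C,p[:2]+np.array([.051,-.008]),.05,zb=.145); print(r)
d=TC-r['c']; plan([(*(p[:2]+d),p[2],-9.2),(*(p[:2]+d),.030,-9.2)])
E
```

```text
{'c': array([ 0.6214, -0.063 ]), 'R': np.float64(0.0487), 'ear': array([ 0.5691, -0.0652]), 'er': np.float64(0.0524), 'ang': np.float64(-177.6), 'n': 232, 'nr': 257, 'zmax': np.float64(0.2249902594678025)}
tcp [ 0.5724 -0.0582  0.1672] yaw -9.28 down [-0.004  0.001 -1.   ] j6 -0.07 t 16.15 w 0.078 F [ 0.1  0.7 -1.8]
[0, -136, -245] turn -0.001   yaw 0.08164684783217524
[137, -136, -245] turn -0.001   yaw 0.08164684783217524
```

play_rows(
  plan=[
    [0,-15,-27,0,1],
    [0,-40,-72,0,1],
    [0,-66,-119,0,1],
    [0,-92,-166,0,1],
    [0,-118,-213,0,1],
    [0,-132,-238,0,1],
    [0,-137,-247,0,1],
    [0,-137,-247,0,1],
  ],
)

```text
time: 17.15
tool_pos: [0.478, 0.2071, 0.1687]
tool_rot: [-0.458, -0.538, -0.458, 0.539]
contact_force: [0.1, -0.2, -2.6]
gripper_width: 0.079
```

play_rows(
  plan=[
    [30,0,0,0,1],
    [60,0,0,0,1],
    [90,0,0,0,1],
    [115,0,0,0,1],
    [130,0,0,0,1],
    [137,0,0,0,1],
    [138,0,0,0,1],
    [138,0,0,0,1],
  ],
)

```text
time: 18.15
tool_pos: [0.4793, 0.2075, 0.0326]
tool_rot: [0.458, 0.539, 0.458, -0.538]
contact_force: [0.1, -0.6, -2.1]
gripper_width: 0.078
```

play_rows(
  plan=[
    [0,0,0,0,0.5],
    [0,0,0,0,0.45],
    [0,0,0,0,0.45],
    [-40,0,0,0,0.45],
    [-90,0,0,0,0.45],
    [-135,0,0,0,0.3],
    [-135,0,0,0,0.3],
    [-135,0,0,0,0.3],
  ],
)

```text
time: 19.15
tool_pos: [0.4779, 0.2073, 0.1659]
tool_rot: [-0.458, -0.538, -0.458, 0.539]
contact_force: [0.1, 0.0, 0.3]
gripper_width: 0.35
```

```bash
python3 - <<'E'
from h import *
P,C=both()
r=tub(P,C,(.5265,.201),.05,zb=.004); print(r)
f=grab('wrist');Q=f['P'].reshape(-1,3);Q=Q[np.isfinite(Q).all(1)]
print('wrist',tub(Q,C,(.5265,.201),.05,zb=.004))
r=tub(P,C,(.4795,-.067),.03); print(r); bars(P)
print(tub(P,C,(.6381,-.2507),.02))
plan([(*r['ear'],.165,r['ang']),(*r['ear'],.024,r['ang'])])
E
```

```text
{'c': array([0.5284, 0.2073]), 'R': np.float64(0.0441), 'ear': array([0.4774, 0.207 ]), 'er': np.float64(0.051), 'ang': np.float64(-179.6), 'n': 41, 'nr': 95, 'zmax': np.float64(0.07886820020711194)}
wrist {'c': array([0.5306, 0.2045]), 'R': np.float64(0.0479), 'ear': array([0.4808, 0.2137]), 'er': np.float64(0.0507), 'ang': np.float64(169.6), 'n': 278, 'nr': 1384, 'zmax': np.float64(0.07922855621319191)}
{'c': array([ 0.4794, -0.0665]), 'R': np.float64(0.0283), 'ear': array([ 0.5092, -0.0674]), 'er': np.float64(0.0298), 'ang': np.float64(-1.8), 'n': 80, 'nr': 265, 'zmax': np.float64(0.0748641634616164)}
y -132.9 z [76.6 80.7 84.1] 194
y -127.2 z [75.6 80.8 83.2] 127
y 127.8 z [78.  82.3 85.5] 55
y 133.3 z [76.7 81.4 84.2] 86
{'c': array([ 0.638 , -0.2503]), 'R': np.float64(0.0202), 'ear': array([ 0.636 , -0.2706]), 'er': np.float64(0.0204), 'ang': np.float64(-95.8), 'n': 152, 'nr': 125, 'zmax': np.float64(0.07558889415260439)}
tcp [0.4771 0.207  0.1644] yaw -9.28 down [-0.004 -0.001 -1.   ] j6 0.43 t 19.3 w 0.348 F [ 0.3  0.  -0.1]
[-1, 76, 266] turn -0.131   yaw 7.482923328035383
[140, 76, 266] turn -0.131   yaw 7.482923328035383
```

play_rows(
  plan=[
    [0,14,50,-0.05,0.3],
    [0,29,103,-0.131,0.3],
    [0,44,156,-0.131,0.3],
    [0,59,208,-0.131,0.3],
    [0,74,258,-0.131,0.3],
    [0,77,266,-0.131,0.3],
    [30,77,266,-0.131,0.3],
    [60,77,266,-0.131,0.3],
  ],
)

```text
time: 20.3
tool_pos: [0.5111, -0.0668, 0.1052]
tool_rot: [-0.492, -0.508, -0.493, 0.508]
contact_force: [-0.3, 0.2, -0.8]
gripper_width: 0.35
```

```bash
python3 - <<'E'
from h import *
plan([(.5095,-.0674,.024,-1.8)])
f=grab('wrist','w5.png')
E
```

```text
tcp [ 0.5111 -0.0668  0.1052] yaw -1.76 down [-0.001  0.001 -1.   ] j6 -0.24 t 20.3 w 0.35 F [-0.3  0.2 -0.8]
[81, -2, 1] turn 0.001   yaw -0.03617546346887934
```

View pics/w5.png

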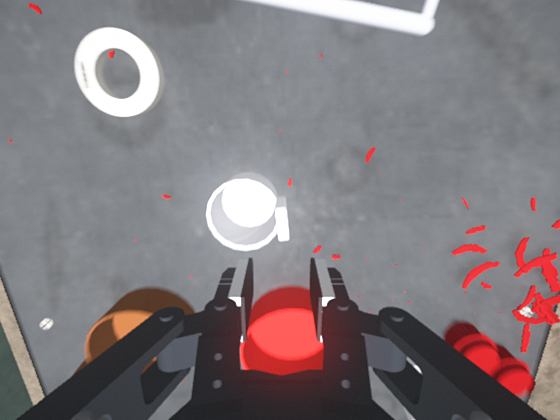

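play_rows(
  plan=[
    [30,-1,1,0,0.3],
    [60,-1,1,0,0.3],
    [81,-1,1,0,0.3],
    [81,-1,1,0,0.3],
    [81,-1,1,0,0.3],
    [81,-1,1,0,1],
    [81,-1,1,0,1],
    [81,-1,1,0,1],
  ],
)

```text
time: 21.35
tool_pos: [0.5116, -0.0687, 0.0271]
tool_rot: [0.493, 0.508, 0.491, -0.507]
contact_force: [-0.3, 0.8, 5.3]
gripper_width: 0.076
```

play_rows(
  plan=[
    [0,0,0,0,1],
    [-10,0,0,0,1],
    [-40,0,0,0,1],
    [-80,0,0,0,1],
    [-120,0,0,0,1],
    [-145,0,0,0,1],
    [-145,0,0,0,1],
    [-145,0,0,0,1],
  ],
)

```text
time: 22.35
tool_pos: [0.5095, -0.0684, 0.169]
tool_rot: [-0.491, -0.507, -0.493, 0.508]
contact_force: [0.4, -0.2, -0.8]
gripper_width: 0.08
```

```bash
python3 - <<'E'
from h import *
P,C=both()
p=manip.state()['tool_pos']
r=tub(P,C,p[:2]-np.array([.031,0]),.03,zb=.145); print(r)
f=grab('wrist');Q=f['P'].reshape(-1,3);Q=Q[np.isfinite(Q).all(1)]
print('w',tub(Q,C,p[:2]-np.array([.031,0]),.03,zb=.145))
g=(.529+.031,.201-.001); plan([(*g,p[2],-1.8),(*g,.034,-1.8)])
E
```

```text
{'c': array([ 0.4775, -0.064 ]), 'R': np.float64(0.0286), 'ear': array([ 0.5062, -0.0754]), 'er': np.float64(0.0309), 'ang': np.float64(-21.8), 'n': 236, 'nr': 206, 'zmax': np.float64(0.22495442440147628)}
w {'c': array([ 0.4794, -0.0619]), 'R': np.float64(0.0283), 'ear': array([ 0.51  , -0.0592]), 'er': np.float64(0.0308), 'ang': np.float64(5.0), 'n': 2472, 'nr': 1893, 'zmax': np.float64(0.22498595706050645)}
tcp [ 0.5093 -0.0683  0.1685] yaw -1.78 down [-0.003  0.001 -1.   ] j6 -0.25 t 22.5 w 0.075 F [ 0.4 -0.4 -0.5]
[0, 42, -270] turn 0.0   yaw -0.02056841217800809
[135, 42, -270] turn 0.0   yaw -0.02056841217800809
```

play_rows(
  plan=[
    [0,7,-45,0,1],
    [0,15,-95,0,1],
    [0,24,-150,0,1],
    [0,32,-200,0,1],
    [0,39,-245,0,1],
    [0,43,-269,0,1],
    [0,43,-269,0,1],
    [0,43,-269,0,1],
  ],
)

```text
time: 23.5
tool_pos: [0.5613, 0.1983, 0.1696]
tool_rot: [-0.492, -0.507, -0.492, 0.508]
contact_force: [0.6, -0.4, -1.0]
gripper_width: 0.077
```

play_rows(
  plan=[
    [30,0,0,0,1],
    [60,0,0,0,1],
    [85,0,0,0,1],
    [105,0,0,0,1],
    [120,0,0,0,1],
    [130,0,0,0,1],
    [135,0,0,0,1],
    [136,0,0,0,1],
  ],
)

```text
time: 24.5
tool_pos: [0.5623, 0.1991, 0.0353]
tool_rot: [0.492, 0.508, 0.492, -0.507]
contact_force: [0.2, -0.7, 1.9]
gripper_width: 0.077
```

play_rows(
  plan=[
    [0,0,0,0,0.6],
    [0,0,0,0,0.5],
    [0,0,0,0,0.5],
    [-40,0,0,0,0.5],
    [-90,0,0,0,0.5],
    [-135,0,0,0,0.3],
    [-135,0,0,0,0.3],
    [-135,0,0,0,0.3],
  ],
)

```text
time: 25.5
tool_pos: [0.5614, 0.1989, 0.169]
tool_rot: [-0.492, -0.507, -0.492, 0.508]
contact_force: [-0.0, -0.0, -0.5]
gripper_width: 0.351
```

```bash
python3 - <<'E'
from h import *
P,C=both()
f=grab('wrist','w6.png');Q=f['P'].reshape(-1,3);Q=Q[np.isfinite(Q).all(1)]
print('w1',tub(Q,C,(.53,.2045),.05,zb=.004)); print('w3',tub(Q,C,(.53,.2045),.025,zb=.008))
r=tub(P,C,(.6381,-.2507),.02); print(r)
plan([(*r['ear'],.175,r['ang']),(*r['ear'],.024,r['ang'])])
E
```

```text
w1 {'c': array([0.5312, 0.2045]), 'R': np.float64(0.0479), 'ear': array([0.5151, 0.2102]), 'er': np.float64(0.0171), 'ang': np.float64(160.5), 'n': 694, 'nr': 1750, 'zmax': np.float64(0.08318585901962411)}
w3 {'c': array([0.5314, 0.2048]), 'R': np.float64(0.0476), 'ear': array([0.5269, 0.2087]), 'er': np.float64(0.006), 'ang': np.float64(139.1), 'n': 502, 'nr': 1767, 'zmax': np.float64(0.08318585901962411)}
{'c': array([ 0.6377, -0.2503]), 'R': np.float64(0.0206), 'ear': array([ 0.6361, -0.2702]), 'er': np.float64(0.02), 'ang': np.float64(-94.5), 'n': 147, 'nr': 125, 'zmax': np.float64(0.07565949244884718)}
tcp [0.5605 0.1987 0.1673] yaw -1.78 down [-0.004 -0.001 -1.   ] j6 0.25 t 25.65 w 0.351 F [-0.2 -0.   0.3]
[-8, 90, 466] turn -1.523   yaw 87.2763953948594
[143, 90, 466] turn -1.523   yaw 87.2763953948594
```

View pics/w6.png

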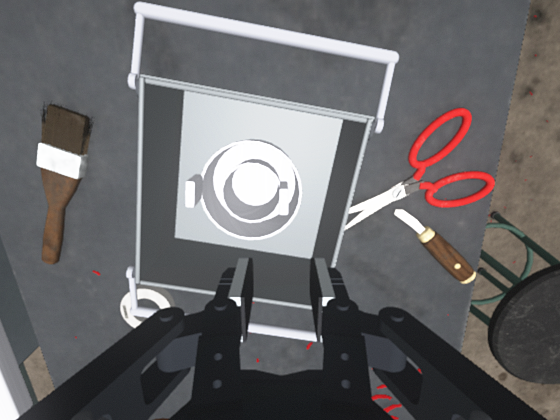

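play_rows(
  plan=[
    [-8,11,58,-0.18,0.3],
    [-8,22,116,-0.36,0.3],
    [-8,34,174,-0.54,0.3],
    [-8,45,232,-0.72,0.3],
    [-8,56,290,-0.9,0.3],
    [-8,67,348,-1.08,0.3],
    [-8,78,406,-1.26,0.3],
    [-8,90,464,-1.44,0.3],
  ],
)

```text
time: 26.65
tool_pos: [0.6367, -0.2692, 0.1756]
tool_rot: [0.704, 0.056, 0.706, -0.055]
contact_force: [1.3, 0.8, 0.1]
gripper_width: 0.344
```

play_rows(
  plan=[
    [0,0,0,-0.085,0.3],
    [30,0,0,-0.085,0.3],
    [60,0,0,-0.085,0.3],
    [60,0,0,-0.085,0.3],
  ],
)

```text
time: 27.15
tool_pos: [0.6344, -0.2661, 0.1121]
tool_rot: [0.704, 0.029, 0.71, -0.026]
contact_force: [-0.1, -0.9, -0.3]
gripper_width: 0.349
```

```bash
python3 - <<'E'
from h import *
f=grab('wrist','w7.png');Q=f['P'].reshape(-1,3);Q=Q[np.isfinite(Q).all(1)]
print(tub(Q,0,(.6381,-.2507),.02))
plan([(.636,-.2704,.024,-95.5)])
E
```

```text
{'c': array([ 0.6387, -0.2468]), 'R': np.float64(0.0181), 'ear': array([ 0.6351, -0.2676]), 'er': np.float64(0.0211), 'ang': np.float64(-99.7), 'n': 401, 'nr': 663, 'zmax': np.float64(0.07581088860018015)}
tcp [ 0.6359 -0.2668  0.1149] yaw 85.6 down [-0.004  0.002 -1.   ] j6 -2.0 t 27.2 w 0.345 F [ 0.2 -0.6  0.9]
[91, -4, 0] turn 0.019   yaw -1.0965528143459835
```

play_rows(
  plan=[
    [30,-2,0,0,0.3],
    [60,-2,0,0,0.3],
    [90,-2,0,0,0.3],
    [91,-2,0,0,0.3],
    [91,-2,0,0,0.3],
    [91,-2,0,0,1],
    [91,-2,0,0,1],
    [91,-2,0,0,1],
  ],
)

```text
time: 28.2
tool_pos: [0.6388, -0.2699, 0.0294]
tool_rot: [0.708, 0.027, 0.705, -0.027]
contact_force: [0.3, 1.0, 6.4]
gripper_width: 0.076
```

play_rows(
  plan=[
    [0,0,0,0,1],
    [-10,0,0,0,1],
    [-40,0,0,0,1],
    [-80,0,0,0,1],
    [-120,0,0,0,1],
    [-145,0,0,0,1],
    [-145,0,0,0,1],
    [-145,0,0,0,1],
  ],
)

```text
time: 29.2
tool_pos: [0.6364, -0.2693, 0.1701]
tool_rot: [0.706, 0.027, 0.707, -0.027]
contact_force: [-0.5, -0.6, -1.1]
gripper_width: 0.074
```

```bash
python3 - <<'E'
from h import *
def ring(Q,c,R,z):
    for _ in range(4):
        d=np.hypot(*(Q[:,:2]-c).T); k=(np.abs(d-R+.001)<.006)&(np.abs(Q[:,2]-z)<.006)
        c,r=circ(Q[k][:,:2])
    return c.round(4),r.round(4),k.sum()
p=manip.state()['tool_pos']
for n in ['scene','side','wrist']:
    f=grab(n);Q=f['P'].reshape(-1,3);Q=Q[np.isfinite(Q).all(1)]
    print(n,ring(Q,p[:2]+[-.001,.021],.02,.189),ring(Q,np.array([.53,.202]),.03,.053),ring(Q,np.array([.53,.202]),.05,.049))
g=(.5305+.0018,.200-.021); plan([(*g,p[2],85.6),(*g,.034,85.6)])
E
```

```text
scene (array([ 0.6355, -0.2524]), np.float64(0.0211), np.int64(41)) (array([0.5273, 0.2025]), np.float64(0.0289), np.int64(39)) (array([0.5246, 0.2019]), np.float64(0.0503), np.int64(41))
side (array([ 0.6369, -0.254 ]), np.float64(0.0199), np.int64(55)) (array([0.5496, 0.2562]), np.float64(0.0298), np.int64(36)) (array([0., 0.]), np.float64(0.0), np.int64(0))
wrist (array([ 0.6367, -0.2502]), np.float64(0.0198), np.int64(810)) (array([0., 0.]), np.float64(0.0), np.int64(0)) (array([0., 0.]), np.float64(0.0), np.int64(0))
tcp [ 0.6361 -0.269   0.1691] yaw 85.6 down [-0.003  0.002 -1.   ] j6 -2.0 t 29.35 w 0.074 F [ 0.9 -0.1 -1.6]
[-1, 439, -138] turn -0.0   yaw 0.004297995782920339
[135, 439, -138] turn -0.0   yaw 0.004297995782920339
```

play_rows(
  plan=[
    [0,55,-18,0,1],
    [0,115,-37,0,1],
    [0,175,-56,0,1],
    [0,235,-75,0,1],
    [0,295,-95,0,1],
    [0,355,-114,0,1],
    [0,410,-131,0,1],
    [0,443,-142,0,1],
  ],
)

```text
time: 30.35
tool_pos: [0.528, 0.1854, 0.1704]
tool_rot: [0.706, 0.026, 0.707, -0.026]
contact_force: [0.7, -0.6, -1.1]
gripper_width: 0.079
```

play_rows(
  plan=[
    [30,0,0,0,1],
    [60,0,0,0,1],
    [80,0,0,0,1],
    [80,0,0,0,1],
  ],
)

```text
time: 30.85
tool_pos: [0.5278, 0.1825, 0.089]
tool_rot: [0.705, 0.027, 0.708, -0.028]
contact_force: [0.1, 0.1, -1.6]
gripper_width: 0.078
```

```bash
cat >> h.py <<'E'
def ring(Q,c,R,z):
    for _ in range(4):
        d=np.hypot(*(Q[:,:2]-c).T); k=(np.abs(d-R+.001)<.005)&(np.abs(Q[:,2]-z)<.006)
        c,r=circ(Q[k][:,:2])
    return c.round(4),r.round(4),k.sum()
E
python3 - <<'E'
from h import *
p=manip.state()['tool_pos']
for n in ['scene','side','wrist']:
    f=grab(n,'w8.png');Q=f['P'].reshape(-1,3);Q=Q[np.isfinite(Q).all(1)]
    print(n,ring(Q,p[:2]+[.001,.021],.02,.109),ring(Q,np.array([.53,.204]),.03,.053),ring(Q,np.array([.53,.203]),.05,.049))
plan([(*p[:2],.034,85.6)])
E
```

```text
scene (array([0.5253, 0.1984]), np.float64(0.0206), np.int64(28)) (array([0.5266, 0.1994]), np.float64(0.03), np.int64(22)) (array([0.528 , 0.2054]), np.float64(0.0468), np.int64(17))
side (array([0.53  , 0.1976]), np.float64(0.0195), np.int64(30)) (array([0., 0.]), np.float64(0.0), np.int64(0)) (array([0.5565, 0.2922]), np.float64(0.0501), np.int64(21))
wrist (array([0.5303, 0.203 ]), np.float64(0.0189), np.int64(979)) (array([0.5303, 0.2041]), np.float64(0.028), np.int64(676)) (array([0.5294, 0.2039]), np.float64(0.048), np.int64(1255))
tcp [0.5306 0.183  0.0929] yaw 85.58 down [ 0.002  0.    -1.   ] j6 -1.29 t 31.0 w 0.074 F [0.6 0.  0.2]
[59, -1, -3] turn -0.0   yaw 0.01827730112933068
```

View pics/w8.png

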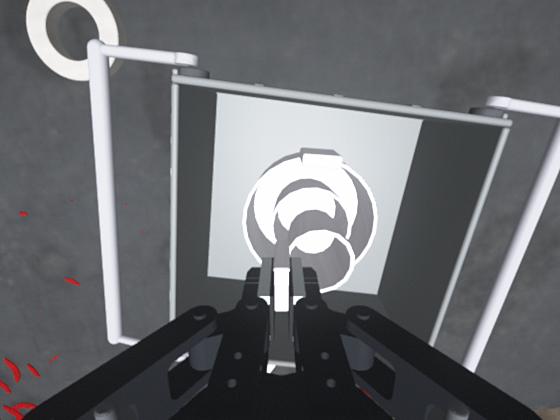

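play_rows(
  plan=[
    [15,1,0,0,1],
    [30,1,0,0,1],
    [42,1,0,0,1],
    [49,1,0,0,1],
    [52,1,0,0,1],
    [53,1,0,0,1],
    [53,1,0,0,1],
    [53,1,0,0,0.6],
  ],
)

```text
time: 32.0
tool_pos: [0.5305, 0.1842, 0.0396]
tool_rot: [0.707, 0.027, 0.706, -0.027]
contact_force: [0.1, 0.5, -0.8]
gripper_width: 0.199
```

play_rows(
  plan=[
    [0,0,0,0,0.5],
    [0,0,0,0,0.5],
    [-40,0,0,0,0.5],
    [-90,0,0,0,0.5],
    [-135,0,0,0,0.3],
    [-135,0,0,0,0.3],
    [-135,0,0,0,0.3],
  ],
)

```text
time: 32.88
tool_pos: [0.5292, 0.1839, 0.1727]
tool_rot: [0.706, 0.027, 0.707, -0.027]
contact_force: [-0.4, 0.7, -0.1]
gripper_width: 0.35
```

```bash
python3 - <<'E'
from h import *
for n in ['wrist']:
    f=grab(n,'w9.png');Q=f['P'].reshape(-1,3);Q=Q[np.isfinite(Q).all(1)]
    for R,z in [(.02,.057),(.03,.053),(.05,.049)]: print(n,ring(Q,np.array([.53,.204]),R,z))
P,C=both(); bars(P)
plan([(*T(0,.131,.140),78.65),(*T(0,.131,.037),78.65)])
t=P[(np.abs(P[:,0]-.537)<.13)&(np.abs(P[:,1]+.4)<.13)]; g=t[t[:,2]>.085]; print('handle',lin(g[:,:2]))
E
```

```text
wrist (array([0.5301, 0.2047]), np.float64(0.0184), np.int64(381))
wrist (array([0.5306, 0.2042]), np.float64(0.0281), np.int64(608))
wrist (array([0.5295, 0.204 ]), np.float64(0.0481), np.int64(904))
y -132.9 z [77.  80.9 84.9] 219
y -127.5 z [75.8 81.6 83.6] 102
y 127.7 z [78.  81.3 86.2] 58
y 133.6 z [76.6 82.  84.1] 85
tcp [0.5284 0.1837 0.1712] yaw 85.6 down [-0.004 -0.001 -1.   ] j6 -1.29 t 33.02 w 0.353 F [-0.4 -1.1 -0.1]
[31, 147, 13] turn 0.121   yaw -6.9474971771566345
[134, 147, 13] turn 0.121   yaw -6.9474971771566345
handle (array([ 0.53405924, -0.40165465]), array([-0.99984959, -0.01734344]), np.float64(0.14524742767549287))
```

View pics/w9.png

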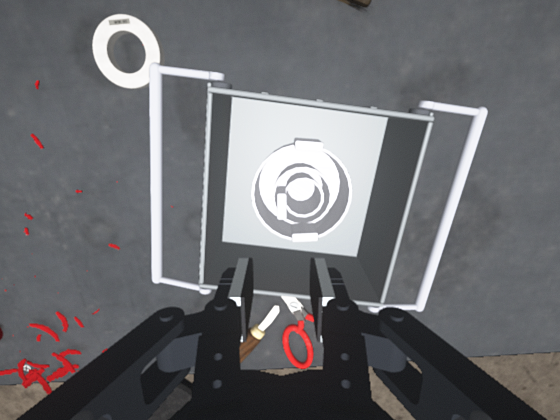

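```bash
python3 - <<'E'
import numpy as np
for f in [-10,5,20,35,50,65,80,95,110,125,140,152]:
    f=np.radians(f); print((49.2-50*np.cos(f)).round(),(50*np.sin(f)+8.7).round(),end='; ')
E
```

```text
-0.0 0.0; -1.0 13.0; 2.0 26.0; 8.0 37.0; 17.0 47.0; 28.0 54.0; 41.0 58.0; 54.0 59.0; 66.0 56.0; 78.0 50.0; 88.0 41.0; 93.0 32.0;
```

play_rows(
  plan=[
    [0,50,4,0.06,0.3],
    [0,100,9,0.121,0.3],
    [0,148,13,0.121,0.3],
    [0,148,13,0.121,0.3],
    [50,148,13,0.121,0.3],
    [100,148,13,0.121,0.3],
    [134,148,13,0.121,0.3],
    [134,148,13,0.121,0.3],
  ],
)

```text
time: 34.02
tool_pos: [0.5504, 0.3281, 0.0345]
tool_rot: [0.701, 0.068, 0.707, -0.072]
contact_force: [-0.1, 0.1, -0.5]
gripper_width: 0.352
```

play_rows(
  plan=[
    [0,0,0,0,1],
    [0,0,0,0,1],
    [0,0,0,0,1],
    [0,0,0,0,1],
  ],
)

```text
time: 34.52
tool_pos: [0.5551, 0.3334, 0.0424]
tool_rot: [0.705, 0.072, 0.703, -0.068]
contact_force: [-1.0, 6.4, -3.5]
gripper_width: 0.091
```

play_rows(
  plan=[
    [-13,2,0,0,1],
    [-26,-1,0,0,1],
    [-37,-7,0,0,1],
    [-47,-16,0,0,1],
    [-54,-27,0,0,1],
    [-58,-40,0,0,1],
    [-59,-53,0,0,1],
    [-56,-65,0,0,1],
  ],
)

```text
time: 35.52
tool_pos: [0.543, 0.2689, 0.1025]
tool_rot: [0.705, 0.072, 0.702, -0.068]
contact_force: [-13.4, 1.9, 10.9]
gripper_width: 0.084
```

play_rows(
  plan=[
    [6,-12,0,0,1],
    [15,-22,0,0,1],
    [24,-27,0,0,1],
    [24,-27,0,0,1],
    [24,-27,0,0,0.4],
    [24,-27,0,0,0.3],
    [-20,-27,0,0,0.3],
    [-60,-27,0,0,0.3],
  ],
)

```text
time: 36.52
tool_pos: [0.5362, 0.2401, 0.1569]
tool_rot: [0.704, 0.07, 0.703, -0.07]
contact_force: [0.7, 0.4, 0.2]
gripper_width: 0.352
```

```bash
python3 - <<'E'
from h import *
P,C=both(); bars(P)
f=grab('wrist');Q=f['P'].reshape(-1,3);Q=Q[np.isfinite(Q).all(1)]
for R,z in [(.02,.057),(.03,.053),(.05,.049)]: print(ring(Q,np.array([.53,.204]),R,z))
plan([(*T(0,-.130,.160),78.65),(*T(0,-.130,.038),78.65)])
E
```

```text
y -132.9 z [76.5 80.5 84.4] 190
y -127.7 z [75.4 81.  83.7] 132
y 28.5 z [104.8 108.2 110.9] 16
y 34.8 z [104.9 107.4 110.2] 170
y 41.1 z [104.8 107.4 109.1] 16
(array([0.5303, 0.2055]), np.float64(0.0183), np.int64(477))
(array([0.5308, 0.2047]), np.float64(0.0281), np.int64(563))
(array([0.5297, 0.2045]), np.float64(0.0481), np.int64(859))
tcp [0.5385 0.2409 0.1598] yaw 78.66 down [ 0.007  0.002 -1.   ] j6 -1.08 t 36.67 w 0.353 F [-0.4  0.5 -1.2]
[0, -171, -4] turn 0.0   yaw -0.010609426757781648
[122, -171, -4] turn 0.0   yaw -0.010609426757781648
```

play_rows(
  plan=[
    [0,-55,-1,0,0.3],
    [0,-110,-2,0,0.3],
    [0,-160,-3,0,0.3],
    [0,-169,-4,0,0.3],
    [40,-169,-4,0,0.3],
    [90,-169,-4,0,0.3],
    [122,-169,-4,0,0.3],
    [122,-169,-4,0,0.3],
  ],
)

```text
time: 37.67
tool_pos: [0.4955, 0.0759, 0.0299]
tool_rot: [0.701, 0.069, 0.706, -0.07]
contact_force: [-0.5, 0.0, -0.2]
gripper_width: 0.351
```

play_rows(
  plan=[
    [0,0,0,0,1],
    [0,0,0,0,1],
    [0,0,0,0,1],
    [0,0,0,0,1],
  ],
)

```text
time: 38.17
tool_pos: [0.5001, 0.0763, 0.0351]
tool_rot: [0.705, 0.071, 0.703, -0.069]
contact_force: [-0.1, 5.9, 1.9]
gripper_width: 0.089
```

play_rows(
  plan=[
    [-13,0,0,0,1],
    [-26,3,0,0,1],
    [-37,9,0,0,1],
    [-47,18,0,0,1],
    [-54,29,0,0,1],
    [-58,42,0,0,1],
    [-59,55,0,0,1],
    [-57,67,0,0,1],
  ],
)

```text
time: 39.17
tool_pos: [0.5138, 0.1396, 0.0938]
tool_rot: [0.705, 0.069, 0.702, -0.071]
contact_force: [-2.0, -0.1, 14.6]
gripper_width: 0.088
```

play_rows(
  plan=[
    [6,12,0,0,1],
    [14,21,0,0,1],
    [21,26,0,0,1],
    [21,26,0,0,1],
    [21,26,0,0,0.4],
    [21,26,0,0,0.3],
    [-20,26,0,0,0.3],
    [-70,26,0,0,0.3],
  ],
)

```text
time: 40.17
tool_pos: [0.5151, 0.1665, 0.1593]
tool_rot: [0.702, 0.069, 0.706, -0.07]
contact_force: [1.1, -1.3, -0.4]
gripper_width: 0.352
```

```bash
python3 - <<'E'
from h import *
P,C=both(); bars(P)
f=grab('wrist');Q=f['P'].reshape(-1,3);Q=Q[np.isfinite(Q).all(1)]
for R,z in [(.02,.057),(.03,.053),(.05,.049)]: print(ring(Q,np.array([.53,.204]),R,z))
t=P[(np.abs(P[:,0]-.537)<.14)&(np.abs(P[:,1]+.4)<.14)]; g=t[(t[:,2]>.085)&(t[:,2]<.105)]; l=lin(g[:,:2]);print('handle',l,np.percentile(g[:,2],95),(g[:,:2].max(0)+g[:,:2].min(0))/2)
w=t[(t[:,2]>.035)&(t[:,2]<.06)]; print('traywall',rect(w[:,:2]))
plan([(.534,-.4005,.175,91.2),(.534,-.4005,.046,91.2)])
E
```

```text
y -34.6 z [104.7 107.1 109.9] 181
y -27.9 z [105.7 106.7 108.4] 18
y 35.1 z [104.7 107.2 110.1] 171
y 41.7 z [105.6 107.1 109. ] 21
(array([0.5302, 0.2048]), np.float64(0.0185), np.int64(403))
(array([0.5306, 0.2043]), np.float64(0.0281), np.int64(609))
(array([0.5295, 0.2039]), np.float64(0.0481), np.int64(761))
handle (array([ 0.53382976, -0.40152124]), array([-0.99986095, -0.01667566]), np.float64(0.1464663109046037)) 0.09572534209856268 [ 0.53379494 -0.39942501]
traywall (array([ 533.5, -398.5]), array([156.6, 155.8]), 1.48)
tcp [0.5189 0.1672 0.1641] yaw 78.67 down [ 0.006  0.001 -1.   ] j6 -1.2 t 40.33 w 0.352 F [-1.1  0.1  0. ]
[-11, -554, 126] turn -0.219   yaw 12.526931883101682
[118, -554, 126] turn -0.219   yaw 12.526931883101682
```

play_rows(
  plan=[
    [-25,-55,12,-0.03,0.1],
    [-25,-112,25,-0.06,0.1],
    [-25,-170,38,-0.1,0.1],
    [-25,-228,51,-0.14,0.1],
    [-25,-286,65,-0.18,0.1],
    [-25,-344,78,-0.215,0.1],
    [-25,-402,91,-0.215,0.1],
    [-25,-460,104,-0.215,0.1],
  ],
)

```text
time: 41.32
tool_pos: [0.5274, -0.3059, 0.1832]
tool_rot: [0.706, -0.005, 0.708, 0.007]
contact_force: [0.9, -0.4, -0.6]
gripper_width: 0.454
```

```bash
python3 - <<'E'
from h import *
plan([(.534,-.3985,.120,91),(.534,-.3985,.044,91)])
E
```

```text
tcp [ 0.5274 -0.3059  0.1832] yaw 90.97 down [-0.003  0.003 -1.   ] j6 -2.24 t 41.33 w 0.454 F [ 0.9 -0.4 -0.6]
[63, -93, 5] turn -0.0   yaw 0.026951589641441842
[139, -93, 5] turn -0.0   yaw 0.026951589641441842
```

play_rows(
  plan=[
    [30,-50,3,0,0.1],
    [60,-93,5,0,0.1],
    [60,-93,5,0,0.1],
    [60,-93,5,0,0.1],
  ],
)

```text
time: 41.82
tool_pos: [0.5347, -0.3966, 0.1243]
tool_rot: [0.707, -0.005, 0.708, 0.007]
contact_force: [0.8, -0.2, -0.5]
gripper_width: 0.451
```

```bash
python3 - <<'E'
from h import *
f=grab('wrist');Q=f['P'].reshape(-1,3);Q=Q[np.isfinite(Q).all(1)]
g=Q[(np.abs(Q[:,1]+.4)<.02)&(np.abs(Q[:,0]-.534)<.06)&(np.abs(Q[:,2]-.095)<.004)]; print(len(g),lin(g[:,:2]),rect(g[:,:2]))
plan([(.534,-.3985,.044,91)])
E
```

```text
3159 (array([ 0.5340591 , -0.39840239]), array([0.99975177, 0.02227984]), np.float64(0.11988800914115233)) (array([ 534.1, -398.5]), array([119.9,  14. ]), 1.07)
tcp [ 0.5353 -0.3967  0.1256] yaw 91.03 down [-0.     0.001 -1.   ] j6 -2.34 t 41.88 w 0.45 F [ 0.3 -0.3  0. ]
[82, -2, -1] turn 0.001   yaw -0.02979083820096662
```

play_rows(
  plan=[
    [30,-3,0,0,0.1],
    [60,-3,0,0,0.1],
    [82,-3,0,0,0.1],
    [82,-3,0,0,0.1],
    [82,-3,0,0,1],
    [82,-3,0,0,1],
    [82,-3,0,0,1],
    [82,-3,0,0,1],
  ],
)

```text
time: 42.88
tool_pos: [0.5363, -0.4013, 0.0455]
tool_rot: [0.708, -0.007, 0.706, 0.006]
contact_force: [0.9, 1.6, 5.0]
gripper_width: 0.152
```

play_rows(
  plan=[
    [-5,0,0,0,1],
    [-20,0,0,0,1],
    [-50,0,0,0,1],
    [-90,0,0,0,1],
    [-130,0,0,0,1],
    [-155,0,0,0,1],
    [-160,0,0,0,1],
    [-160,0,0,0,1],
  ],
)

```text
time: 43.88
tool_pos: [0.5348, -0.4005, 0.2027]
tool_rot: [0.707, -0.006, 0.707, 0.006]
contact_force: [-0.7, 0.4, -4.5]
gripper_width: 0.15
```

```bash
cat >> h.py <<'E'
def tray(P,c,zb):
    t=P[(np.abs(P[:,0]-c[0])<.14)&(np.abs(P[:,1]-c[1])<.14)]
    w=t[(t[:,2]>zb+.035)&(t[:,2]<zb+.06)]; r=rect(w[:,:2]); print('walls',r,len(w))
    g=t[(t[:,2]>zb+.08)&(t[:,2]<zb+.093)]; 
    return r
E
python3 - <<'E'
from h import *
P,C=both(); p=manip.state()['tool_pos']; tray(P,p[:2],.16)
d=TC-[.534,-.399]; plan([(*(p[:2]+d),p[2],78.65)]); print(d)
E
```

```text
walls (array([ 532.7, -399.6]), array([154.4, 154.9]), 1.23) 1262
tcp [ 0.5344 -0.4     0.2011] yaw 90.98 down [-0.003  0.003 -1.   ] j6 -2.34 t 43.98 w 0.15 F [-0.9  0.4 -4.6]
[0, 600, 3] turn 0.215   yaw -12.334312200705028
[-0.0075  0.6   ]
```

play_rows(
  plan=[
    [0,30,0,0,1],
    [0,80,0,0,1],
    [0,135,1,0,1],
    [0,190,1,0.05,1],
    [0,245,1,0.1,1],
    [0,300,2,0.15,1],
    [0,355,2,0.2,1],
    [0,410,2,0.215,1],
  ],
)

```text
time: 44.98
tool_pos: [0.5291, 0.0111, 0.2019]
tool_rot: [0.703, 0.07, 0.704, -0.07]
contact_force: [1.8, 0.0, -4.6]
gripper_width: 0.145
```

```bash
python3 - <<'E'
from h import *
plan([(.527,.2015,.203,78.65)])
E
```

```text
tcp [0.5291 0.0111 0.2019] yaw 78.61 down [-0.002  0.    -1.   ] j6 -1.49 t 44.98 w 0.145 F [ 1.8  0.  -4.6]
[-1, 186, -40] turn -0.001   yaw 0.03668523577310623
```

play_rows(
  plan=[
    [0,50,-11,0,1],
    [0,100,-21,0,1],
    [0,145,-31,0,1],
    [0,175,-37,0,1],
    [0,184,-40,0,1],
    [0,184,-40,0,1],
    [0,184,-40,0,1],
  ],
)

```text
time: 45.85
tool_pos: [0.5271, 0.1965, 0.203]
tool_rot: [0.703, 0.07, 0.704, -0.07]
contact_force: [-0.8, -0.7, -4.7]
gripper_width: 0.148
```

```bash
python3 - <<'E'
from h import *
def tf(r): return ((r[0]/1000-TC)@np.c_[TX,TYV]*1000).round(1)
p=manip.state()['tool_pos']
for n in ['scene','side','wrist']:
    f=grab(n,'t_%s.png'%n);Q=f['P'].reshape(-1,3);Q=Q[np.isfinite(Q).all(1)]
    r=tray(Q,p[:2],.16); print(n,'tray centre in tote',tf(r)); bars(Q)
plan([(.527,.2015,.203,78.65)])
E
```

```text
walls (array([523.1, 194.6]), array([157.3, 150.6]), 78.69) 324
scene tray centre in tote [-2.1 -6.9]
y -35.3 z [104.7 107.9 109.9] 88
walls (array([528.8, 196.6]), array([159.6, 150.5]), 78.03) 348
side tray centre in tote [ 3.1 -3.9]
y -35.2 z [104.9 107.5 110.2] 97
y 34.7 z [104.7 107.3 110.1] 73
walls (array([527.5, 197.2]), array([150.7, 150.3]), 78.67) 6920
wrist tray centre in tote [ 1.7 -3.5]
y -32.8 z [108.3 109.8 110.9] 31
y -28.0 z [107.3 109.2 110.2] 29
y 37.0 z [107.6 109.8 110.9] 40
y 41.9 z [107.9 109.7 110.4] 20
tcp [0.5273 0.1966 0.2036] yaw 78.58 down [-0. -0. -1.] j6 -1.15 t 46.0 w 0.151 F [ 0.4  0.3 -4.8]
[1, 5, -1] turn -0.001   yaw 0.0652497361252955
```

View pics/t_side.png

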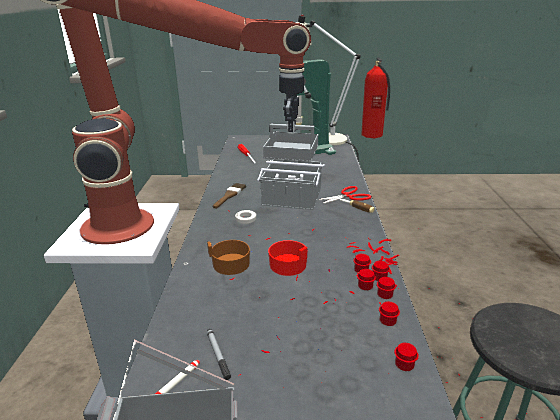

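play_rows(
  plan=[
    [0,4,0,0,1],
    [0,7,0,0,1],
    [15,7,0,0,1],
    [30,7,0,0,1],
    [40,7,0,0,1],
    [46,7,0,0,1],
    [46,7,0,0,1],
    [46,7,0,0,1],
  ],
)

```text
time: 47.0
tool_pos: [0.529, 0.2045, 0.1582]
tool_rot: [0.704, 0.07, 0.703, -0.07]
contact_force: [1.0, 0.1, -3.5]
gripper_width: 0.147
```

```bash
python3 - <<'E'
from h import *
def tf(c): return ((np.array(c)/1000-TC)@np.c_[TX,TYV]*1000).round(1)
p=manip.state()['tool_pos']; plan([(.527,.2015,.203,78.65)])
for n in ['scene','side','wrist']:
    f=grab(n);Q=f['P'].reshape(-1,3);Q=Q[np.isfinite(Q).all(1)]
    r=tray(Q,p[:2],.114); print(n,'tray centre in tote',tf(r[0]))
E
```

```text
tcp [0.529  0.2045 0.1582] yaw 78.67 down [ 0.001  0.    -1.   ] j6 -1.14 t 47.0 w 0.147 F [ 1.   0.1 -3.5]
[-45, -3, -1] turn 0.0   yaw -0.015474617927893064
walls (array([525.2, 203.7]), array([157. , 153.2]), 77.39) 320
scene tray centre in tote [-1.8  2.4]
walls (array([530. , 203.9]), array([161.1, 150.8]), 78.3) 354
side tray centre in tote [2.9 3.5]
walls (array([529.4, 205.6]), array([150.8, 150.4]), 78.77) 7114
wrist tray centre in tote [1.9 5.1]
```

play_rows(
  plan=[
    [3,-1,0,0,1],
    [6,-1,0,0,1],
    [8,-1,0,0,1],
    [9,-1,0,0,1],
    [9,-1,0,0,1],
    [9,-1,0,0,1],
  ],
)

```text
time: 47.9
tool_pos: [0.5286, 0.2037, 0.1495]
tool_rot: [0.704, 0.07, 0.703, -0.07]
contact_force: [-3.2, 1.5, 2.7]
gripper_width: 0.154
```

play_rows(
  plan=[
    [0,0,0,0,0.6],
    [0,0,0,0,0.2],
    [0,0,0,0,0.1],
    [-10,0,0,0,0.1],
    [-50,0,0,0,0.1],
    [-100,0,0,0,0.1],
    [-140,0,0,0,0.1],
    [-140,0,0,0,0.1],
  ],
)

```text
time: 48.9
tool_pos: [0.5305, 0.2039, 0.2948]
tool_rot: [0.707, 0.071, 0.7, -0.069]
contact_force: [0.5, 0.2, -0.3]
gripper_width: 0.448
```

```bash
python3 - <<'E'
from h import *
def tf(c): return ((np.array(c)/1000-TC)@np.c_[TX,TYV]*1000).round(1)
print(manip.state()['time'],manip.state()['tool_pos'],manip.state()['contact_force'])
for n in ['scene','side','wrist']:
    f=grab(n,'f_%s.png'%n);Q=f['P'].reshape(-1,3);Q=Q[np.isfinite(Q).all(1)]
    r=tray(Q,TC,.104); print(n,'tray centre in tote',tf(r[0])); bars(Q[Q[:,2]<.112])
    q=(Q[:,:2]-TC)@np.c_[TX,TYV]
    k=(np.abs(q[:,0])<.055)&(np.abs(q[:,1]-.003)<.012)&(Q[:,2]>.18)&(Q[:,2]<.205); z=Q[k,2]; x=q[k]
    t=z>np.percentile(z,60); print('handle top z',np.median(z[t]).round(4),'max',z.max().round(4),'y',np.median(x[:,1]).round(4))
    if n=='wrist':
        w=(np.abs(q[:,0])<.08)&(np.abs(q[:,1])<.085)&(Q[:,2]>.143)&(Q[:,2]<.16)
        A=np.c_[q[w],np.ones(w.sum())]; print('rim plane',np.linalg.lstsq(A,Q[w,2],rcond=None)[0].round(4),w.sum())
        w=(np.abs(q[:,0])<.06)&(np.abs(q[:,1])<.06)&(Q[:,2]>.105)&(Q[:,2]<.122)
        A=np.c_[q[w],np.ones(w.sum())]; print('floor plane',np.linalg.lstsq(A,Q[w,2],rcond=None)[0].round(4),w.sum())
E
```

```text
48.9 [0.53054417 0.20389095 0.29479369] [ 0.47157089  0.23292191 -0.34520116]
walls (array([524.9, 202.2]), array([160. , 151.7]), 78.75) 366
scene tray centre in tote [-1.8  0.9]
y -71.5 z [109.9 110.8 111.6] 18
y -68.2 z [107.6 109.9 111.2] 21
y 5.7 z [109.6 111.4 111.9] 19
y 14.5 z [109.7 110.8 111.9] 21
y 33.7 z [109.7 110.7 111.7] 26
y 44.2 z [109.1 110.4 111.5] 20
y 55.4 z [109.3 111.1 111.8] 23
y 64.7 z [110.3 111.  111.8] 17
handle top z 0.198 max 0.201 y -0.0016
walls (array([529.2, 202.6]), array([162.9, 150.9]), 78.21) 388
side tray centre in tote [2.3 2.1]
y -67.5 z [108.5 110.3 111.3] 19
handle top z 0.1977 max 0.2004 y -0.0011
walls (array([529. , 204.8]), array([150.5, 150.7]), 78.61) 3097
wrist tray centre in tote [1.7 4.2]
y 35.4 z [107.6 111.  111.9] 23
handle top z 0.1998 max 0.2016 y 0.0043
rim plane [-0.0041  0.0002  0.149 ] 2667
floor plane [ 0.0006 -0.0011  0.1139] 8965
```

View pics/f_scene.png

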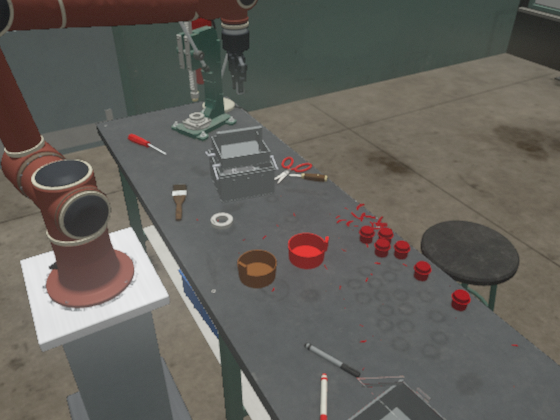

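```bash
python3 - <<'E'
from h import *
f=grab('wrist');Q=f['P'].reshape(-1,3);Q=Q[np.isfinite(Q).all(1)]; tray(Q,TC,.104)
print(manip.job_done())
E
```

```text
walls (array([528.7, 205. ]), array([150.4, 149.9]), 78.65) 3023
the job is handed in; nothing more can be done
None
```

The job is handed in at about 49 s of the 210 s allowed, and my last checks showed everything in place. No verdict was reported.

I swung both bails out, then nested the three tubs present (100, 60 and 40 mm; the 80 mm one is absent). I swung the bails back in and stacked the tray on them with its ribs between the bars.

**Last checks**
- **Tubs:** their centres were within about 1 mm of each other, measured after the bails were in and before the tray went on. The tray now hides them.
- **Bails:** both bars were at ±35 mm across the tote and about 105 mm up, measured at the same point.
- **Tray:**
  - Handle top is 198–200 mm up against 199 expected, floor 114 mm, and tilt under 0.005 rad.
  - It is in line with the bails to within about 0.01 rad, and the gripper is clear above it.
- **Ring gauge, brush and shears:** in the last picture all three look where they started. I did not measure them.

**What disagreed**
- **Fingertips:** they really end about 25 mm short of the reported TCP, as all three cameras showed. My first two tries at gripping a bail closed above the bar and moved nothing. I allowed for the 25 mm in every move after that.
- **Cross position:** the wrist camera and arm read about 2–4 mm more than the scene camera, in the direction across the bails. Over the tote the three cameras put the tray 1–4 mm off centre across the bails, with a 12 mm tolerance.

I saw no sign of anything being knocked aside during the run.

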